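Gauge the depth of a blind bore

ROBOT

A 7-joint arm with a two-finger parallel gripper is mounted at the origin on a cart in front of the work surface, level with it; the furniture and walls round the work are solid. World frame = base frame: x ahead of the robot, y to its left, z up, the work surface at z = 0. Lengths are in m, angles in rad, forces in N, time in s.
With the tool pointing down it reaches from about 0.425 to 0.875 m from the base axis. Payload 4.7 kg.
Tool frame: the origin (TCP) lies on the centre line of the jaws, within the pads' length; the fingertips stand 25 mm ahead of it and the grasp point (between the pads) lies 6 mm ahead of it; z points along the fingers, x is the direction in which the jaws open and shut, and the axes are right-handed (so a half turn about z gives the same grasp; the last joint's range is limited). The gripper opens to 85 mm and grips with 20 to 120 N. Pads are 22 mm wide; open, the fingers measure 114 mm over their backs; the gripper's body (76 mm by 85 mm) begins 54 mm behind the grasp point. The pads swing forward as they close: fully open they stand 13 mm farther back than shut.
Start: joints at [1.289, 0.321, -0.07, 1.45, 0.023, 1.371, -0.057], TCP at [0.189, -0.622, 0.235] pointing down, gripper open.
Joint ranges: [-2.86, 2.86], [-0.3, 2.09], [-1.38, 1.24], [0.06, 2.45], [-1.56, 4.7], [0.09, 2.05], [-2.69, 2.69]. Speed limits (rad/s): [2.57, 2.57, 3.14, 3.14, 3.14, 3.14, 3.14].

INTERFACE

Orientations are given as a unit quaternion [x, y, z, w].
In Python, from plant import readout, optics, workorder gives the robot as it stands.
- The arm moves only by the tool arm_command, never from a script. Its argument "moves" is a list of rows, each a list of 6 numbers: the shift along the world's x, y, z in mm, then the turn, a rotation vector about the world's x, y, z in rad. A call has 1 to 12 rows; each row is the pose to reach, as a shift and turn from the pose commanded when the call began; what a row does not reach only later rows make up. A row lasts 1/10 s, in which the tool goes at most 50 mm and 8.59 degrees, less where a joint would pass 70% of its speed; a pose out of reach is approached as far as the arm can. A call with a gripper value outside its range is refused whole. "hand" is the opening, from 0 (shut) to 1 (fully open), set as the call begins (left out, the last holds). The fingers move at their own pace and stop on an object; the grip force is fixed at half the most. Time passes only in rows, so rows that repeat a pose let the fingers close. It gives the time, the measured TCP pose, the force and the opening at its end, in the units of the state.
- readout.sense(): the state, without advancing time (a new reading comes with each control period).
- optics.capture(name): name is "scene" or "top" or "wrist"; returns the picture (420x560x3 uint8, red, green, blue); there is no depth.
- optics.calibration(name): a dict with "mtx" (3x3 intrinsics, pixels), "eye" and "orientation" of the camera in the world. Camera axes: x right, y up, looking along -z (the intrinsics and any distortion apply to the point x, -y, -z); pixel columns grow to the right and rows downward; lengths in m; the calibration is good to about 2 mm. A picture is of the moment at which its call begins: read the wrist's pose just before it. calibration takes no time and is no camera call; for the wrist camera it gives the pose at the moment of the call.
- workorder.sign_off(): hands the job in, once; it reports no verdict.
Trained networks look in the newest picture that a camera, given by its name, has taken for a name from the list of things; names that differ only in an ending like _2 or _b are one class to them, and where a whole thing is asked for, a point or a joint stands for the part that bears it (a point fixed in the world has none). Each returns a list of dicts, best first, with "score" (0 to 1); they miss things now and then, are a little off and sometimes report something else, mostly with a low value. They report only what shows in the picture. A call takes as long as a camera call.
- optics.silhouettes(camera, target): "pixels" (420x560 bool, what is visible of it) and "extent" ([left, top, right, bottom] in pixels, round what is visible of it).
The state is a dict: "time_s": time; "qpos": joint angles; "qd": joint speeds; "joint_torque": joint torques, N m; "tcp_pos": TCP position; "orientation": TCP orientation; "contact_force": force on the tool from outside, world axes, zero at the start; "ft_torque": the same for the moment, N m; "opening": opening from 0.0 (shut) to 1.0 (fully open).
Only numpy, scipy, OpenCV 4.12 (cv2) and the standard library are available. Lean on these libraries where they do the work, as an engineer would, in place of code of your own. Each camera call takes 0.05 s, during which the arm holds its last target.

TASK

Measure the depth of the blind bore in the aluminium gauge block: take the steel rod out of its grey cradle, slide it into the bore, the end far from the ring groove first, and push it until it bottoms against the hidden stop. Then draw the pointer on top of the block out by its black knob until the pointer's tip stands exactly over the rod's ring groove, and let go, with the rod still fully home. Leave the other things on the trolley where they are.

Things in the scene. Friction and masses are not known exactly. Their poses are not given: they have to be found in the camera images.
- rod_middle (a point): centre of the loose steel rod: round, 16 mm thick, 160 mm long, 0.11 to 0.22 kg. Its x axis runs along the rod to the tip (the end far from the groove); the rod may roll about it. At the start it lies level in the cradle, axis 42 mm above the surface, free to be gripped from 16 to 96 mm from the tip, and lifts straight up and out
- cradle: fixed grey cradle of the rod, 172 x 50 mm. Base plate 8 mm thick; a channel holds the 61 mm of rod at the grooved end, its cheeks 6 mm higher than the rod so that no finger gets beside it there; a low saddle (47 mm high) holds the 14 mm at the tip. Its x axis runs along the rod to the tip; origin on the surface below that axis, 80 mm ahead of the rod's middle, under the rod's tip
- rod_tip (a point): centre of the rod's tip face (80 mm from its middle; edge chamfered 3 mm). This end goes into the bore
- rod_groove (a point): point on the rod's axis at the ring groove, a dark ring 5 mm wide, 125 mm from the tip and 35 mm from the other end
- bore_mouth (a point): centre of the bore's mouth in the front face of the fixed aluminium gauge block (110 long, 56 wide, 68 mm high). x axis: the bore's axis, level, into the bore, 42 mm above the surface; z up. Bore 18 mm across, dark inside, 2 mm chamfer, ending at the stop 75 to 95 mm in, different each time: the home rod sticks out 65 to 85 mm. A rod let go about 45 mm in stays, drooping a little
- stop_face (a point): centre of the front face of the stop hidden inside the bore, on the bore's axis; x axis along the bore, inward. The stop is fixed and rigid (its adjusting knob shows behind the block); the rod's tip touches it when home
- pointer_tip (a point): lower end of the pointer's nose, a thin upright pin at the end of the flat dark steel bar on top of the block, 5 mm above the rod's top when the rod is in the bore; 2 mm in front of the block's face at joint value 0. Axes as bore_mouth
- pointer_knob (a point): centre of the upright black knob of the pointer, 20 mm across, gripping part from 85 to 110 mm above the surface; this point is at 99 mm. 67 mm behind the pointer tip along the bore. Block and guides beneath it reach up to 80 mm
- pointer_bar (a joint): how far the pointer is drawn out towards the front, along the bore_mouth's -x, m: 0 to 0.065; it starts between 0 and 0.012. It slides with about 2 N of friction and stays where it is left
- bush: bystander: pale round bush (thick ring) lying flat, 26 mm across, 12 mm high; origin under its centre
- dropper_bottle: bystander: amber dropper bottle standing, 32 mm across, 105 mm high; origin under its centre

How it is judged:
By the outcome, as a careful person would: the job done as asked, in the order asked, and still so for the second after the job is handed in, with the robot touching nothing.
It also fails if it takes over 54 s, if anything falls off the work surface, if the arm or the gripper's body presses on something with over 40 N, if the wrist force passes 120 N, or if a joint passes its speed limit or range.

## Working session

There is one attempt and no reset: what is moved stays moved. The work goes in short steps, Python scripts to look and compute and a tool call to move; the robot and the scene stay as the last step left them, time stands still between calls to the robot, and variables do not carry over. Pictures are saved under pics/ and viewed, and the job is handed in when it is done.

Besides the shell and the picture viewer there is one more tool, called after ">>>" by a JSON object that holds its "op" and its "data", one argument or row to a line. arm_command: Moves the arm, as the interface text tells. Its arguments: {"type":"object","properties":{"moves":{"type":"array","items":{"type":"array","items":{"type":"number"}}},"hand":{"type":"number"}},"required":["moves"]}

```bash
ls; mkdir -p pics
cat > h.py <<'E'
import numpy as np, cv2
from scipy.spatial.transform import Rotation as R
from plant import readout, optics, workorder
def snap(name,fn):
    im=optics.capture(name); cv2.imwrite('pics/'+fn,im[:,:,::-1]); return im
def ray(cal,u,v):
    K=np.array(cal['mtx']); o=R.from_quat(cal['orientation']) if np.size(cal['orientation'])==4 else R.from_matrix(cal['orientation'])
    d=np.linalg.inv(K)@[u,v,1]; d=np.array([d[0],-d[1],-d[2]]); return np.array(cal['eye']),o.apply(d)
def onz(cal,u,v,z):
    e,d=ray(cal,u,v); return e+d*(z-e[2])/d[2]
def proj(cal,p):
    K=np.array(cal['mtx']); o=R.from_quat(cal['orientation']) if np.size(cal['orientation'])==4 else R.from_matrix(cal['orientation'])
    c=o.inv().apply(np.array(p)-cal['eye']); c=np.array([c[0],-c[1],-c[2]]); q=K@c; return q[:2]/q[2]
E
python3 - <<'E'
from h import *
for n in ['scene','top','wrist']:
    snap(n,n+'0.png'); print(n,optics.calibration(n))
print(readout.sense())
E
```

```text
pics
scene {'mtx': array([[524.2374355 ,   0.        , 287.93628401],
       [  0.        , 524.2374355 , 212.67125521],
       [  0.        ,   0.        ,   1.        ]]), 'eye': array([ 0.07483078, -0.40278105,  0.66518158]), 'orientation': array([ 0.35287394, -0.19799327, -0.43470076,  0.8045582 ])}
top {'mtx': array([[425.45697524,   0.        , 285.43240375],
       [  0.        , 425.45697524, 218.19494777],
       [  0.        ,   0.        ,   1.        ]]), 'eye': array([ 0.44666006, -0.05674315,  0.91013541]), 'orientation': array([-0.05082586,  0.06511232,  0.71406801, -0.6951863 ])}
wrist {'mtx': array([[360.78553518,   0.        , 284.93327751],
       [  0.        , 360.78553518, 209.45802642],
       [  0.        ,   0.        ,   1.        ]]), 'eye': array([ 0.26714496, -0.59916607,  0.37185715]), 'orientation': array([-0.12617232,  0.09388393, -0.58756104,  0.79374957])}
{'time_s': 0.15, 'qpos': array([ 1.2891057 ,  0.32167286, -0.07010627,  1.45137103,  0.02260952,
        1.37081196, -0.05688554]), 'qd': array([ 0.00069731, -0.00303337, -0.00089892, -0.00311112, -0.00055075,
        0.00043129,  0.00036615]), 'joint_torque': array([-6.00205331e-04, -4.94094622e+01, -3.83339804e-01, -3.14685810e+01,
        1.29177570e-02,  8.34976207e-03,  9.37342321e-06]), 'tcp_pos': array([ 0.18932356, -0.62140398,  0.23377376]), 'orientation': array([ 8.03602362e-01, -5.95166110e-01, -6.18264952e-04, -4.03111090e-04]), 'contact_force': array([ 0.26953836, -1.51891297, -0.11153518]), 'ft_torque': array([ 0.02255702, -0.00702507,  0.0022729 ]), 'opening': 0.9965580710680043}
```

View pics/scene0.png

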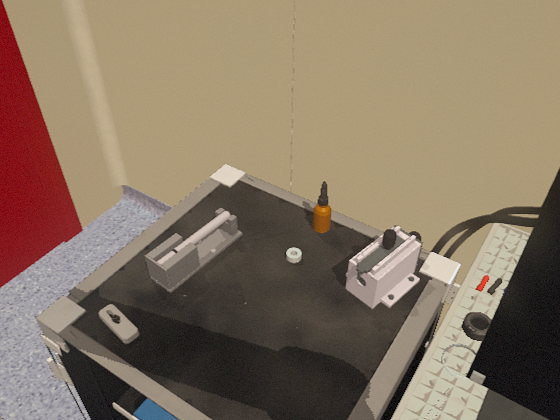

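View pics/top0.png

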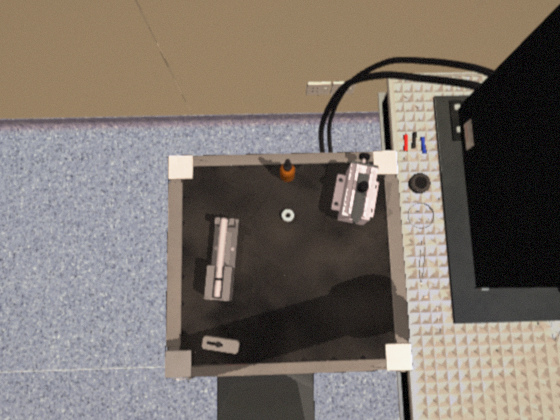

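View pics/wrist0.png

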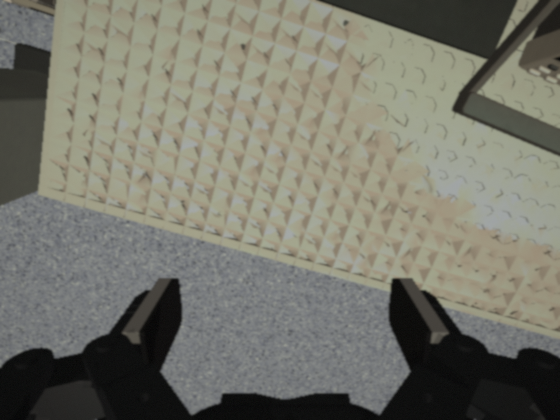

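The scene view shows the cradle at (195,250), bush at (294,255), bottle at (322,215) and block at (385,265). In the top view the cradle is near (222,258) and the block near (357,192), and both axes point roughly image-up (+x). The wrist camera sees none of this yet.

Run:
```python
from h import *
cal=optics.calibration('top'); optics.capture('top'); 
im=cv2.imread('pics/top0.png')
for t in ['rod_middle','cradle','bore_mouth','pointer_knob','bush','dropper_bottle']:
    try:
        r=optics.silhouettes('top',t)
        for d in r[:2]:
            p=d['pixels']; ys,xs=np.nonzero(p); c=np.array([xs.mean(),ys.mean()])
            C=np.cov(np.stack([xs,ys])); w,v=np.linalg.eigh(C)
            print(t,round(d['score'],2),d['extent'],c,v[:,1],len(xs))
    except Exception as e: print(t,e)
a=cv2.resize(im[205:310,190:250],None,fx=5.5,fy=5.5,interpolation=cv2.INTER_CUBIC)
b=cv2.resize(im[145:235,325:390],None,fx=6,fy=6,interpolation=cv2.INTER_CUBIC)
h=max(a.shape[0],b.shape[0]); o=np.zeros((h,a.shape[1]+b.shape[1],3),np.uint8); o[:a.shape[0],:a.shape[1]]=a;o[:b.shape[0],a.shape[1]:]=b
cv2.imwrite('pics/crop1.png',o)
for uv in [(222,258),(357,192)]: print(onz(cal,*uv,.042))
```

```text
rod_middle 0.76 [211.5, 217.6, 231.6, 295.7] [220.30887372 256.5       ] [-0.0950168   0.99547567] 586
rod_middle 0.74 [354.9, 173.4, 370.3, 226.2] [359.31073446 197.28436911] [-0.18563572  0.98261863] 531
cradle 0.59 [202.9, 219.9, 242.5, 300.8] [223.19148936 261.74124914] [-0.16811993  0.98576655] 1457
cradle 0.57 [350.1, 175.8, 372.4, 223.3] [359.41398866 197.01512287] [-0.18463671  0.98280684] 529
bore_mouth 0.46 [351.9, 175.3, 370.2, 221.0] [359.36567164 196.19776119] [-0.17695024  0.9842198 ] 536
bore_mouth 0.21 [279.0, 164.2, 294.2, 182.1] [287.08571429 171.75918367] [-0.1196799   0.99281253] 245
pointer_knob 0.74 [350.3, 173.9, 369.3, 222.6] [359.45833333 196.8875    ] [-0.17686488  0.98423514] 480
bush 0.68 [284.1, 210.0, 292.7, 218.6] [287.62385321 215.12844037] [-0.80439148  0.59409961] 109
dropper_bottle 0.81 [277.5, 159.3, 294.4, 180.1] [286.70397112 171.22382671] [-0.0640666   0.99794563] 277
[0.51154359 0.05478042 0.042     ]
[ 0.64207795 -0.227985    0.042     ]
```

View pics/crop1.png

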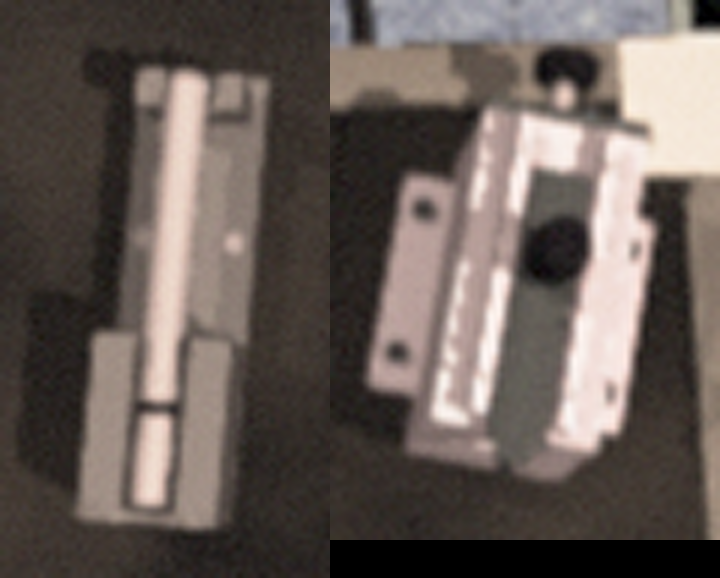

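The crop shows the rod from tip (224,218) to grooved end (217,297), with the groove at (219,279). The block's bar and knob are seen from above, with the stop knob behind. I need to know what the dark object on the right is before I swing across.

Run:
```python
from h import *
ct=optics.calibration('top');cs=optics.calibration('scene')
for uv in [(453,322),(435,97),(480,290),(465,115),(560,20),(560,315),(405,370),(390,160)]: print(uv,onz(ct,*uv,0).round(3))
for uv in [(473,378),(560,170),(490,280)]: print('s',uv,onz(cs,*uv,0).round(3))
print(proj(ct,[.189,-.622,.235]),proj(cs,[.189,-.622,.235]))
for uv in [(224.2,217.7),(217.3,297.4),(218.7,279)]: print(uv,onz(ct,*uv,.045).round(4))
a=cv2.imread('pics/scene0.png'); b=cv2.imread('pics/top0.png')
cv2.imwrite('pics/c2.png',np.hstack([cv2.resize(a[140:420,400:560],None,fx=2.1,fy=2.1),cv2.resize(b[0:420,340:560],(308,588))]))
```

```text
(453, 322) [ 0.368 -0.423  0.   ]
(435, 97) [ 0.87  -0.428 -0.   ]
(480, 290) [ 0.432 -0.487  0.   ]
(465, 115) [ 0.825 -0.493  0.   ]
(560, 20) [ 1.059 -0.744  0.   ]
(560, 315) [ 0.375 -0.652  0.   ]
(405, 370) [ 0.274 -0.314  0.   ]
(390, 160) [ 0.723 -0.314  0.   ]
s (473, 378) [ 0.548 -0.416  0.   ]
s (560, 170) [ 1.121 -0.413  0.   ]
s (490, 280) [ 0.74  -0.382  0.   ]
[659.81958746 452.46940157] [748.9993346  855.92554008]
(224.2, 217.7) [0.5939 0.0496 0.045 ]
(217.3, 297.4) [0.4331 0.064  0.045 ]
(218.7, 279) [0.4694 0.0612 0.045 ]
```

View pics/c2.png

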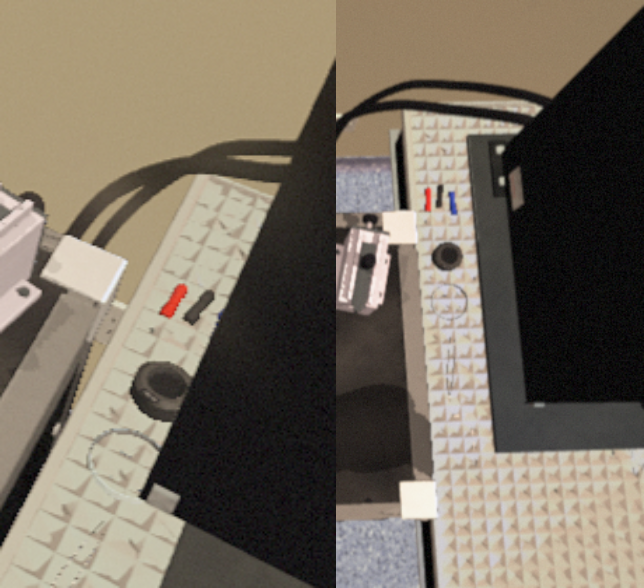

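>>> {"op": "arm_command", "data": {
  "moves": [
    [14,44,7,0,0,-0.03],
    [28,88,14,0,0,-0.06],
    [42,132,21,0,0,-0.1],
    [57,177,28,0,0,-0.14],
    [71,222,35,0,0,-0.18],
    [95,258,40,0,0,-0.22],
    [119,294,44,0,0,-0.26],
    [143,330,48,0,0,-0.3],
    [168,366,53,0,0,-0.34],
    [192,402,57,0,0,-0.37],
    [216,438,61,0,0,-0.385],
    [241,472,65,0,0,-0.385]
  ]
}}

```text
time_s: 1.7
tcp_pos: [0.4312, -0.148, 0.3003]
orientation: [-0.675, 0.738, -0.001, -0.0]
contact_force: [0.7, -0.6, -0.7]
opening: 1.001
```

Run:
```python
from h import *
s=readout.sense(); print(s['time_s'],s['tcp_pos'],s['orientation'],s['qpos'])
cal=optics.calibration('wrist');snap('wrist','w1.png'); print(cal)
np.save('w1cal.npy',cal,allow_pickle=True)
```

```text
1.7 [ 0.43116055 -0.14799544  0.30028224] [-6.74809139e-01  7.37991931e-01 -7.23829869e-04 -1.04758868e-04] [ 0.88830818 -0.11640337 -0.55934328  1.78284346 -0.06119027  1.456577
 -1.32125501]
{'mtx': array([[360.78553518,   0.        , 284.93327751],
       [  0.        , 360.78553518, 209.45802642],
       [  0.        ,   0.        ,   1.        ]]), 'eye': array([ 0.5119633 , -0.15585314,  0.43843459]), 'orientation': array([ 0.10624958, -0.11516763,  0.72879339, -0.66656406])}
```

View pics/w1.png

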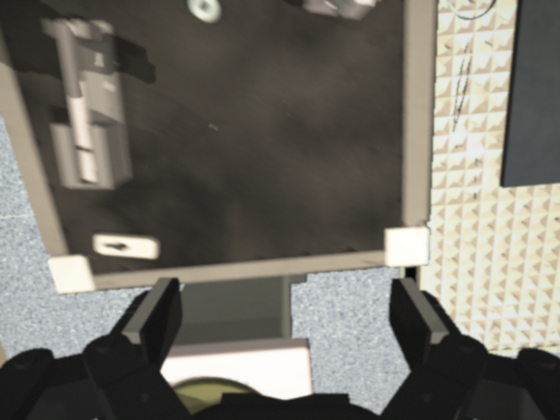

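The wrist view is motion-blurred, and the block is only just visible at the top edge (340,5). I'll tilt the tool so the camera looks forward at both the block and the rod.

>>> {"op": "arm_command", "data": {
  "moves": [
    [5,-3,-20,0,-0.13,0],
    [10,-6,-40,0,-0.26,0],
    [15,-9,-60,0,-0.39,0],
    [20,-12,-80,0,-0.5,0],
    [20,-12,-80,0,-0.5,0],
    [20,-12,-80,0,-0.5,0],
    [20,-12,-80,0,-0.5,0]
  ]
}}

```text
time_s: 2.45
tcp_pos: [0.4662, -0.1694, 0.2113]
orientation: [-0.656, 0.715, -0.159, 0.183]
contact_force: [0.5, -0.5, -1.3]
opening: 1.002
```

Run:
```python
from h import *
cal=optics.calibration('wrist');im=snap('wrist','w2.png'); print(cal)
np.save('w2cal.npy',cal,allow_pickle=True)
for t in ['rod_middle','cradle','bore_mouth','pointer_knob']:
    for d in optics.silhouettes('wrist',t)[:2]:
        ys,xs=np.nonzero(d['pixels']); print(t,round(d['score'],2),d['extent'],xs.mean(),ys.mean())
```

```text
{'mtx': array([[360.78553518,   0.        , 284.93327751],
       [  0.        , 360.78553518, 209.45802642],
       [  0.        ,   0.        ,   1.        ]]), 'eye': array([ 0.4723492 , -0.17915416,  0.37036137]), 'orientation': array([-0.07760925,  0.0446304 ,  0.73078088, -0.67671577])}
rod_middle 0.65 [190.3, 147.0, 216.6, 166.1] 203.51703406813627 154.5751503006012
rod_middle 0.57 [28.9, 158.8, 69.9, 333.8] 49.26061705989111 239.14773139745915
cradle 0.64 [2.0, 166.2, 108.9, 345.4] 64.17865907529203 265.90428978109355
bore_mouth 0.6 [291.8, 17.9, 385.5, 165.9] 341.4012533232055 93.66967337637675
pointer_knob 0.66 [324.2, 38.4, 361.3, 156.1] 343.0895752895753 93.3934362934363
```

View pics/w2.png

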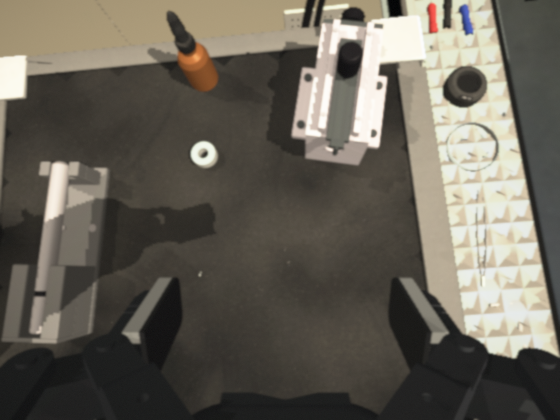

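Both targets are now in view: the rod runs from tip (60,165) to (38,333), and the block's front face spans (306–366, 140–163). I'll enlarge both for measuring.

Run:
```python
from h import *
b=cv2.imread('pics/w2.png')
a=cv2.resize(b[0:175,285:400],None,fx=3.4,fy=3.4,interpolation=cv2.INTER_CUBIC)
c=cv2.resize(b[150:350,0:120],None,fx=2.98,fy=2.98,interpolation=cv2.INTER_CUBIC)
h=min(a.shape[0],c.shape[0],600)
cv2.imwrite('pics/c3.png',np.hstack([a[:h],c[:h]]));print(a.shape,c.shape)
```

```text
(595, 391, 3) (596, 358, 3)
```

View pics/c3.png

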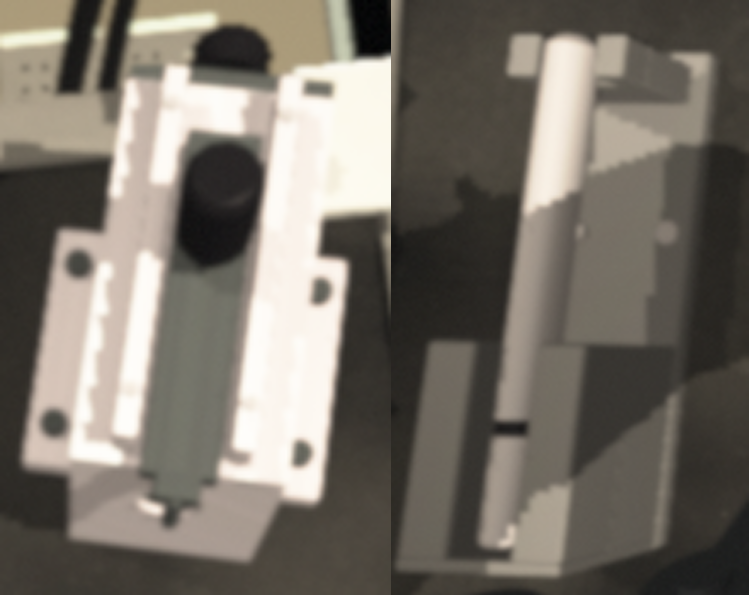

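Run:
```python
from h import *
cal=np.load('w2cal.npy',allow_pickle=True).item()
def P(x,y): return 285+x/3.4,y/3.4
def Q(x,y): return (x-391)/2.98,150+y/2.98
tl=onz(cal,*P(70,462),.068);tr=onz(cal,*P(283,497),.068);bl=onz(cal,*P(70,540),0);br=onz(cal,*P(248,562),0)
for a,b in((tl,tr),(bl,br)):
    d=b-a; print('face',a.round(4),b.round(4),'w',np.linalg.norm(d),'mid',((a+b)/2).round(4),'ax',np.degrees(np.arctan2(d[0],-d[1])).round(2))
print('ptip',onz(cal,*P(168,525),.055).round(4))
print('bar/knob top',onz(cal,*P(225,172),.110).round(4))
for n,q,z in (('tip',(568,38),.050),('groove',(510,428),.05),('end',(495,548),.042),('tipL',(545,40),.044),('tipR',(592,40),.044)): print(n,onz(cal,*Q(*q),z).round(4))
for z,pts in ((.042,[(531,210),(581,210),(503,400),(530,400)]),): print([onz(cal,*Q(*p),z).round(4) for p in pts])
# top
c=optics.calibration('top')
def T(x,y): return 325+(x-330)/6,145+y/6
for n,q,z in (('knobtop',(555,250),.11),('bar tip',(507,470),.075),('faceBL',(408,455),.0)): print('top',n,onz(c,*T(*q),z).round(4))
```

```text
face [ 0.5898 -0.1898  0.068 ] [ 0.5754 -0.243   0.068 ] w 0.055153490705510545 mid [ 0.5826 -0.2164  0.068 ] ax -15.13
face [ 0.5906 -0.1901  0.    ] [ 0.5786 -0.2444  0.    ] w 0.05560266690387472 mid [ 0.5846 -0.2172  0.    ] ax -12.44
ptip [ 0.5749 -0.2148  0.055 ]
bar/knob top [ 0.6404 -0.2297  0.11  ]
tip [0.5917 0.0458 0.05  ]
groove [0.4703 0.0592 0.05  ]
end [0.4348 0.0682 0.042 ]
tipL [0.5939 0.0577 0.044 ]
tipR [0.5925 0.0419 0.044 ]
[array([0.5382, 0.0614, 0.042 ]), array([0.5369, 0.0449, 0.042 ]), array([0.4789, 0.0678, 0.042 ]), array([0.4783, 0.0591, 0.042 ])]
top knobtop [ 0.6371 -0.2258  0.11  ]
top bar tip [ 0.5709 -0.2129  0.075 ]
top faceBL [ 0.5885 -0.1913  0.    ]
```

Run:
```python
from h import *
s=readout.sense(); print(s['time_s'],s['tcp_pos'],s['qpos'],s['qd'])
r=R.from_quat(s['orientation']); print(r.as_matrix().round(3))
```

```text
2.7 [ 0.4660229  -0.17022551  0.21127282] [ 0.4941892  -0.30116939 -0.0354313   2.20999679 -0.31869569  0.81689397
 -1.03001183] [-0.00194512  0.00232673  0.00726469  0.01308468  0.00115316 -0.00265091
 -0.00281757]
[[-0.074 -0.88   0.47 ]
 [-0.996  0.09   0.012]
 [-0.053 -0.467 -0.883]]
```

The joint-2 limit clipped that pose, which doesn't matter here. Next I go above the rod's middle with the tool vertical.

>>> {"op": "arm_command", "data": {
  "moves": [
    [8,45,0,0,0.13,0],
    [16,90,0,0,0.26,0],
    [24,135,0,0,0.39,0],
    [32,180,0,0,0.49,0],
    [40,210,0,0,0.49,0],
    [47,227,0,0,0.49,0],
    [47,227,0,0,0.49,0],
    [47,227,0,0,0.49,0]
  ]
}}

```text
time_s: 3.5
tcp_pos: [0.5123, 0.0567, 0.2097]
orientation: [-0.674, 0.739, 0.006, 0.003]
contact_force: [-0.5, -0.9, -0.0]
opening: 1.0
```

Run:
```python
from h import *
s=readout.sense(); print(s['time_s'],s['tcp_pos'],s['qpos'])
r=R.from_quat(s['orientation']); print(r.as_matrix().round(3))
cal=optics.calibration('wrist');im=snap('wrist','w3.png')
np.save('w3cal.npy',cal,allow_pickle=True)
```

```text
3.5 [0.51231361 0.05672529 0.20973551] [ 0.32215009  0.07551106 -0.49452241  1.79964498  0.02373459  1.27577793
 -1.84011236]
[[-0.091 -0.996 -0.002]
 [-0.996  0.091  0.013]
 [-0.013  0.004 -1.   ]]
```

View pics/w3.png

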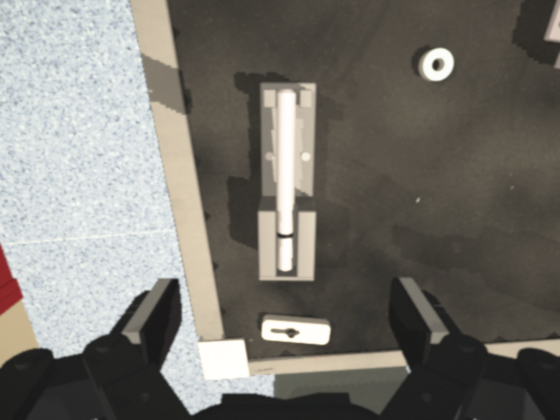

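Run:
```python
from h import *
cal=np.load('w3cal.npy',allow_pickle=True).item()
a=onz(cal,287,91,.047);g=onz(cal,285.5,235,.05);e=onz(cal,285.7,271,.047)
print(a,g,e,np.degrees(np.arctan2(*(a-e)[[1,0]])),np.linalg.norm(a-e),np.linalg.norm(a-g))
```

```text
[0.59316874 0.04887693 0.047     ] [0.47208652 0.06100608 0.05      ] [0.43489457 0.06422184 0.047     ] -5.537603081691929 0.15901628235680013 0.12172518209278484
```

>>> {"op": "arm_command", "data": {
  "moves": [
    [1,0,-45,-0.013,0,0],
    [1.5,0,-90,-0.013,0,0],
    [1.5,0,-125,-0.013,0,0],
    [1.5,0,-150,-0.013,0,0],
    [1.5,0,-162,-0.013,0,0],
    [1.5,0,-162,-0.013,0,0],
    [1.5,0,-162,-0.013,0,0]
  ]
}}

```text
time_s: 4.25
tcp_pos: [0.5145, 0.0568, 0.0488]
orientation: [-0.674, 0.739, 0.0, -0.0]
contact_force: [0.2, -0.4, -0.3]
opening: 0.997
```

>>> {"op": "arm_command", "data": {
  "moves": [
    [0,0,0,0,0,0],
    [0,0,0,0,0,0],
    [0,0,0,0,0,0],
    [0,0,0,0,0,0],
    [0,0,0,0,0,0],
    [0,0,0,0,0,0],
    [0,0,0,0,0,0],
    [0,0,0,0,0,0]
  ],
  "hand": 0
}}

```text
time_s: 5.05
tcp_pos: [0.5138, 0.0576, 0.048]
orientation: [-0.674, 0.739, 0.001, -0.001]
contact_force: [-2.2, -0.1, 5.5]
opening: 0.129
```

>>> {"op": "arm_command", "data": {
  "moves": [
    [0,0,0,0,0,0],
    [0,0,15,0,0,0],
    [0,0,40,0,0,0],
    [0,0,70,0,0,0],
    [0,0,70,0,0,0],
    [0,0,70,0,0,0]
  ]
}}

```text
time_s: 5.65
tcp_pos: [0.5139, 0.0572, 0.1182]
orientation: [-0.674, 0.739, 0.0, -0.001]
contact_force: [-0.5, -0.6, -1.5]
opening: 0.133
```

Run:
```python
from h import *
s=readout.sense(); print(s['time_s'],s['tcp_pos'],s['opening'],s['contact_force'])
cal=optics.calibration('wrist');im=snap('wrist','w4.png')
np.save('w4cal.npy',cal,allow_pickle=True)
```

```text
5.65 [0.51386795 0.05717781 0.11822842] 0.1333252411917612 [-0.52811692 -0.55538155 -1.48901031]
```

View pics/w4.png

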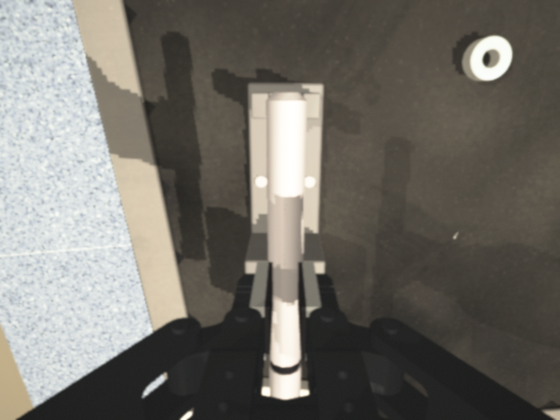

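The rod is out of the cradle, held centrally and straight, with its tip at (287,95). I'll carry it to 60 mm in front of the bore and look again.

>>> {"op": "arm_command", "data": {
  "moves": [
    [-11,-40,2,0,0,-0.023],
    [-22,-80,4,0,0,-0.046],
    [-33,-120,6,0,0,-0.07],
    [-44,-160,8,0,0,-0.093],
    [-55,-202,10,0,0,-0.116],
    [-66,-242,12,0,0,-0.14],
    [-66,-242,12,0,0,-0.14],
    [-66,-242,12,0,0,-0.14],
    [-66,-242,12,0,0,-0.14]
  ]
}}

```text
time_s: 6.6
tcp_pos: [0.4472, -0.1833, 0.1285]
orientation: [-0.621, 0.783, 0.002, -0.001]
contact_force: [-0.2, -0.2, -0.9]
opening: 0.127
```

Run:
```python
from h import *
c4=np.load('w4cal.npy',allow_pickle=True).item(); print('exp tip w4',proj(c4,[.5936,.0499,.112]),proj(c4,[.5936,.0499,.120]))
s=readout.sense(); print(s['time_s'],s['tcp_pos'],s['opening'],s['contact_force']);m=R.from_quat(s['orientation']).as_matrix(); print(m.round(4), np.degrees(np.arctan2(m[1,0],m[0,0])))
cal=optics.calibration('wrist');im=snap('wrist','w5.png')
np.save('w5cal.npy',cal,allow_pickle=True)
cs=optics.calibration('scene');im=snap('scene','s5.png')
b=cv2.imread('pics/w5.png');a=cv2.imread('pics/s5.png')
cv2.imwrite('pics/c5.png',np.hstack([cv2.resize(b[0:200,180:420],None,fx=2,fy=2,interpolation=cv2.INTER_CUBIC),cv2.resize(a[200:350,290:440],None,fx=2,fy=2.667,interpolation=cv2.INTER_CUBIC)]))
```

```text
exp tip w4 [282.77169431  95.08005939] [282.6569357   95.30835626]
6.6 [ 0.44723765 -0.18325627  0.12853452] 0.12667538444680967 [-0.15696368 -0.19406033 -0.92709809]
[[-2.276e-01 -9.737e-01 -4.200e-03]
 [-9.738e-01  2.276e-01  1.900e-03]
 [-9.000e-04  4.600e-03 -1.000e+00]] -103.15479988864172
```

View pics/c5.png

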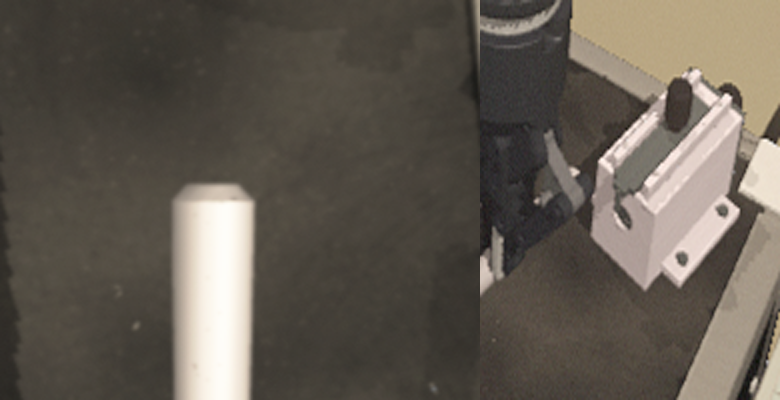

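Run:
```python
from h import *
c5=np.load('w5cal.npy',allow_pickle=True).item(); s=readout.sense()
m=R.from_quat(s['orientation']).as_matrix(); t=s['tcp_pos']
for k in (0,.03,.06,.08): print(k,proj(c5,t+m[:,2]*.006-m[:,1]*k).round(1))
cs=optics.calibration('scene')
print(onz(cs,361,279.5,.042))
print('pred mouth in scene',proj(cs,[.5836,-.2168,.042]),'tip',proj(cs,t+m[:,2]*.006-m[:,1]*.08))
a=cv2.imread('pics/s5.png')
cv2.imwrite('pics/c6.png',cv2.resize(a[205:345,300:440],None,fx=4.2,fy=4.2,interpolation=cv2.INTER_CUBIC))
```

```text
0 [282.8 281.8]
0.03 [282.7 218.8]
0.06 [282.5 147.5]
0.08 [282.3  94.5]
[ 0.58771502 -0.21453041  0.042     ]
pred mouth in scene [361.0978176  281.82257423] tip [338.02848033 265.9949951 ]
```

View pics/c6.png

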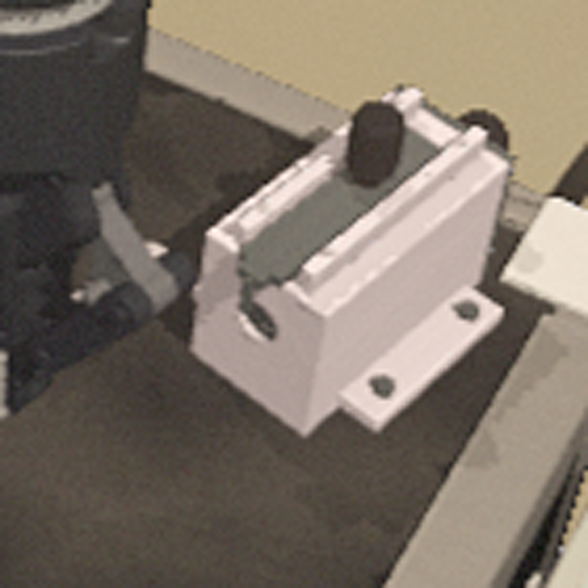

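View pics/w5.png

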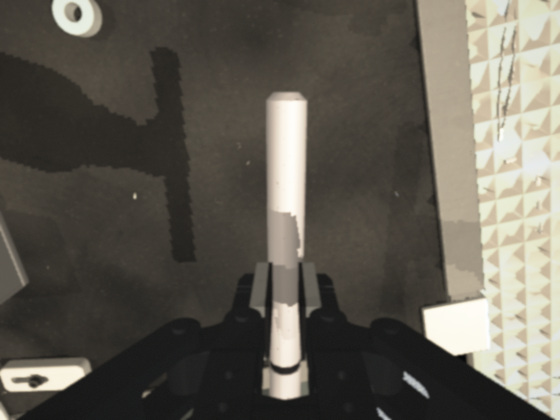

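The scene camera sees the bore mouth at about (361.4,281.7), against (361.1,281.8) predicted from the wrist estimate, so the two agree well. In the wrist picture the rod sits parallel to the tool with a constant ~4 px calibration offset. Next I descend to bore height and stop 12 mm short of the mouth.

>>> {"op": "arm_command", "data": {
  "moves": [
    [0,0,-40,0,0,0],
    [0,0,-80,0,0,0],
    [20,-5,-80.5,0,0,0],
    [40,-10,-80.5,0,0,0],
    [47,-12,-80.5,0,0,0],
    [47,-12,-80.5,0,0,0],
    [47,-12,-80.5,0,0,0],
    [47,-12,-80.5,0,0,0]
  ]
}}

```text
time_s: 7.5
tcp_pos: [0.4937, -0.1963, 0.049]
orientation: [-0.621, 0.784, 0.001, -0.001]
contact_force: [-0.5, 0.2, -1.2]
opening: 0.132
```

Run:
```python
from h import *
s=readout.sense(); t=s['tcp_pos'];m=R.from_quat(s['orientation']).as_matrix(); print(s['time_s'],t,s['contact_force'],m[:,2],np.degrees(np.arctan2(m[1,0],m[0,0])))
cs=optics.calibration('scene');im=snap('scene','s7.png')
print('tip',proj(cs,t+m[:,2]*.006-m[:,1]*.08),'mouth',proj(cs,[.5836,-.2168,.042]))
cal=optics.calibration('wrist');snap('wrist','w7.png');np.save('w7cal.npy',cal,allow_pickle=True)
b=cv2.imread('pics/w7.png');a=cv2.imread('pics/s7.png')
cv2.imwrite('pics/c7.png',np.hstack([cv2.resize(b[0:160,210:370],None,fx=2.5,fy=2.5,interpolation=cv2.INTER_CUBIC),cv2.resize(a[240:320,310:390],None,fx=5,fy=5,interpolation=cv2.INTER_CUBIC)]))
```

```text
7.5 [ 0.49371872 -0.19630762  0.04901739] [-0.49518104  0.17815944 -1.17387194] [-3.36219998e-03  4.90424597e-04 -9.99994228e-01] -103.2281558371684
tip [356.29270786 285.93547296] mouth [361.0978176  281.82257423]
```

View pics/c7.png

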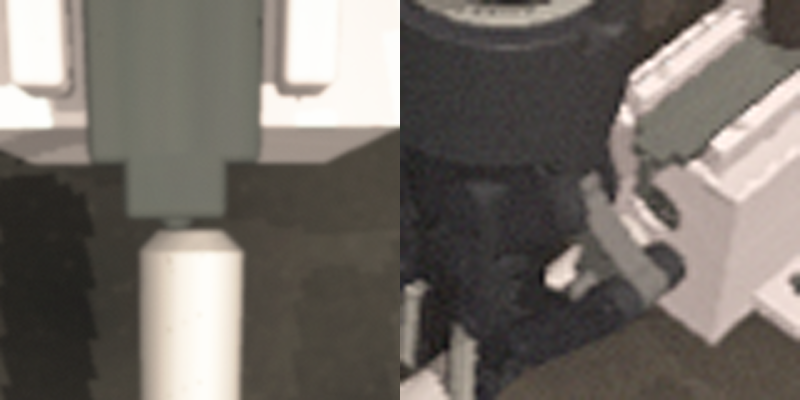

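In the wrist view the pointer's nose is at crop x≈177 and the rod's centre at ≈191, so the rod sits about 2 mm too far to the −y side. The yaw looks parallel. I'll shift sideways and lower it 1 mm.

>>> {"op": "arm_command", "data": {
  "moves": [
    [0.5,2,-1,0,0,0],
    [0.5,2,-1,0,0,0],
    [0.5,2,-1,0,0,0]
  ]
}}

```text
time_s: 7.9
tcp_pos: [0.495, -0.1945, 0.0481]
orientation: [-0.621, 0.784, 0.001, -0.001]
contact_force: [-0.6, -0.3, -1.2]
opening: 0.13
```

Run:
```python
from h import *
s=readout.sense(); t=s['tcp_pos'];m=R.from_quat(s['orientation']).as_matrix(); print(s['time_s'],t,s['contact_force'],m[:,1],np.degrees(np.arctan2(m[1,0],m[0,0])))
cal=optics.calibration('wrist');snap('wrist','w8.png');np.save('w8cal.npy',cal,allow_pickle=True)
b=cv2.imread('pics/w8.png')
cv2.imwrite('pics/c8.png',cv2.resize(b[0:140,200:370],None,fx=4,fy=4,interpolation=cv2.INTER_CUBIC))
```

```text
7.9 [ 0.49499813 -0.19454819  0.04808859] [-0.64734927 -0.27006755 -1.16615089] [-0.97344622  0.22890129  0.00257924] -103.23241636458914
```

View pics/c8.png

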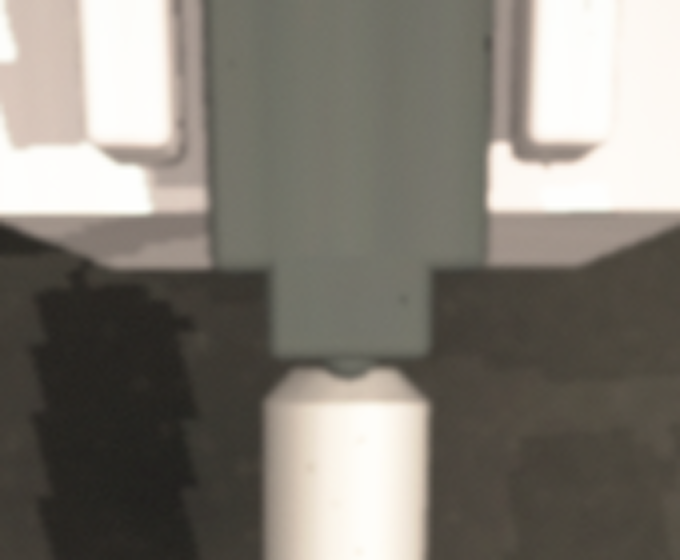

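Rod centre (346–348) and nose (350) now coincide to within about 0.4 mm. I'll start the insertion gently.

>>> {"op": "arm_command", "data": {
  "moves": [
    [3.9,-1.2,0,0,0,0],
    [7.8,-2.1,0,0,0,0],
    [11.7,-3.0,0,0,0,0],
    [15.6,-3.9,0,0,0,0],
    [19.4,-4.8,0,0,0,0],
    [23.3,-5.7,0,0,0,0],
    [27.2,-6.6,0,0,0,0]
  ]
}}

```text
time_s: 8.65
tcp_pos: [0.5226, -0.2013, 0.048]
orientation: [-0.621, 0.784, 0.001, -0.001]
contact_force: [-0.1, 0.4, -1.1]
opening: 0.132
```

>>> {"op": "arm_command", "data": {
  "moves": [
    [5,-1.2,0,0,0,0],
    [10,-2.3,0,0,0,0],
    [15,-3.5,0,0,0,0],
    [20,-4.7,0,0,0,0],
    [25,-5.9,0,0,0,0],
    [30,-7,0,0,0,0],
    [30,-7,0,0,0,0]
  ]
}}

```text
time_s: 9.35
tcp_pos: [0.5531, -0.2083, 0.0481]
orientation: [-0.621, 0.784, 0.001, -0.001]
contact_force: [0.5, -0.4, -1.1]
opening: 0.13
```

Run:
```python
from h import *
s=readout.sense(); print(s['time_s'],s['tcp_pos'],s['contact_force'])
snap('wrist','w9.png')
```

```text
9.35 [ 0.55307998 -0.20831765  0.04807299] [ 0.51686863 -0.35643403 -1.14628543]
```

View pics/w9.png

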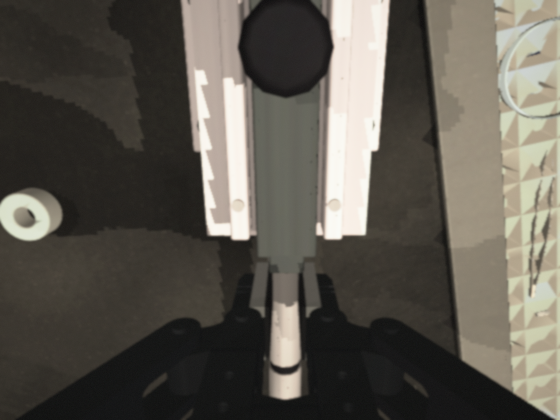

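The rod is about 48 mm in with no contact force. I'll release it, back straight off behind its end with the fingers straddling it, close them, and push on the end face.

>>> {"op": "arm_command", "data": {
  "moves": [
    [0,0,0,0,0,0],
    [0,0,0,0,0,0],
    [0,0,0,0,0,0],
    [0,0,0,0,0,0],
    [-25,5.9,0,0,0,0],
    [-60,14.1,0,0,0,0],
    [-100.5,23.6,0,0,0,0],
    [-106,25,0,0,0,0],
    [-106,25,0,0,0,0]
  ],
  "hand": 0.6
}}

```text
time_s: 10.3
tcp_pos: [0.4455, -0.1834, 0.0483]
orientation: [-0.621, 0.784, 0.001, -0.001]
contact_force: [0.4, -0.5, -0.1]
opening: 0.599
```

Run:
```python
from h import *
s=readout.sense(); print(s['time_s'],s['tcp_pos'],s['contact_force'])
snap('wrist','w10.png')
```

```text
10.3 [ 0.44546164 -0.18335864  0.04828788] [ 0.39942528 -0.50702203 -0.11803269]
```

View pics/w10.png

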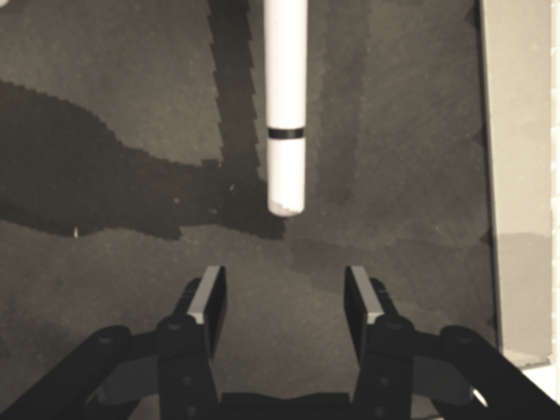

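>>> {"op": "arm_command", "data": {
  "moves": [
    [0,0,0,0,0,0],
    [0,0,0,0,0,0],
    [0,0,0,0,0,0],
    [0,0,0,0,0,0],
    [0,0,0,0,0,0],
    [4.9,-1.1,0,0,0,0],
    [9.7,-2.3,0,0,0,0],
    [13.6,-3.2,0,0,0,0],
    [17.5,-4.1,0,0,0,0],
    [21.4,-5,0,0,0,0],
    [25.3,-5.9,0,0,0,0],
    [29.2,-6.9,0,0,0,0]
  ],
  "hand": 0
}}

```text
time_s: 11.55
tcp_pos: [0.4758, -0.1902, 0.048]
orientation: [-0.621, 0.784, 0.001, -0.001]
contact_force: [-0.8, -0.4, 0.8]
opening: -0.0
```

>>> {"op": "arm_command", "data": {
  "moves": [
    [3,-0.7,0,0,0,0],
    [6,-1.4,0,0,0,0],
    [9,-2.1,0,0,0,0],
    [11,-2.6,0,0,0,0],
    [13,-3.1,0,0,0,0],
    [13,-3.1,0,0,0,0]
  ]
}}

```text
time_s: 12.15
tcp_pos: [0.4887, -0.1933, 0.048]
orientation: [-0.621, 0.784, 0.001, -0.001]
contact_force: [0.1, -0.1, -0.2]
opening: -0.001
```

Run:
```python
from h import *
s=readout.sense(); print(s['time_s'],s['tcp_pos'],s['contact_force'],s['opening'])
snap('wrist','w11.png')
```

```text
12.15 [ 0.48872415 -0.19330636  0.04804732] [ 0.12256245 -0.13398133 -0.22969152] -0.0012200403670239556
```

View pics/w11.png

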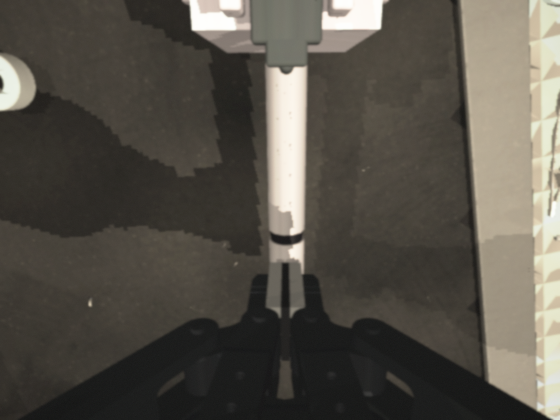

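The closed fingers are pushing the rod's end (groove at (286,238)), with no stop contact yet. I continue in small steps.

>>> {"op": "arm_command", "data": {
  "moves": [
    [2,-0.5,0,0,0,0],
    [4,-0.9,0,0,0,0],
    [6,-1.4,0,0,0,0],
    [6,-1.4,0,0,0,0]
  ]
}}

```text
time_s: 12.6
tcp_pos: [0.4948, -0.1947, 0.0481]
orientation: [-0.621, 0.784, 0.001, -0.001]
contact_force: [-1.0, -0.8, 0.7]
opening: 0.003
```

>>> {"op": "arm_command", "data": {
  "moves": [
    [2,-0.5,0,0,0,0],
    [4,-0.9,0,0,0,0],
    [5,-1.2,0,0,0,0],
    [5,-1.2,0,0,0,0]
  ]
}}

```text
time_s: 13.0
tcp_pos: [0.4997, -0.1959, 0.048]
orientation: [-0.621, 0.784, 0.001, -0.001]
contact_force: [0.5, 0.4, -0.2]
opening: -0.0
```

>>> {"op": "arm_command", "data": {
  "moves": [
    [1.5,-0.4,0,0,0,0],
    [3,-0.7,0,0,0,0],
    [4,-0.9,0,0,0,0],
    [4,-0.9,0,0,0,0]
  ]
}}

```text
time_s: 13.4
tcp_pos: [0.5037, -0.1968, 0.048]
orientation: [-0.621, 0.784, 0.001, -0.001]
contact_force: [-0.3, -1.1, 0.1]
opening: -0.001
```

>>> {"op": "arm_command", "data": {
  "moves": [
    [1.5,-0.4,0,0,0,0],
    [3,-0.7,0,0,0,0],
    [4,-0.9,0,0,0,0],
    [4,-0.9,0,0,0,0]
  ]
}}

```text
time_s: 13.8
tcp_pos: [0.5077, -0.1977, 0.0481]
orientation: [-0.621, 0.784, 0.001, -0.001]
contact_force: [0.6, -0.1, 0.7]
opening: -0.005
```

Run:
```python
from h import *
snap('wrist','w12.png')
```

```text
(no output)
```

View pics/w12.png

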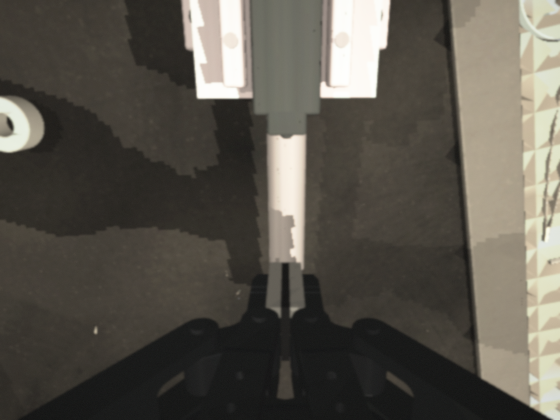

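The groove has vanished under the fingers. It was at row 133, then 238, and is now hidden, which matches the arm's motion, so the rod has not moved and the fingers have gone over it. I'll check with the scene camera before moving further.

Run:
```python
from h import *
a=snap('scene','s12.png');a=cv2.imread('pics/s12.png')
cv2.imwrite('pics/c12.png',cv2.resize(a[210:350,270:430],None,fx=4.2,fy=4.2,interpolation=cv2.INTER_CUBIC))
t=snap('top','t12.png');t=cv2.imread('pics/t12.png')
cv2.imwrite('pics/t12c.png',cv2.resize(t[150:300,300:420],None,fx=4,fy=4,interpolation=cv2.INTER_CUBIC))
```

```text
(no output)
```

View pics/c12.png

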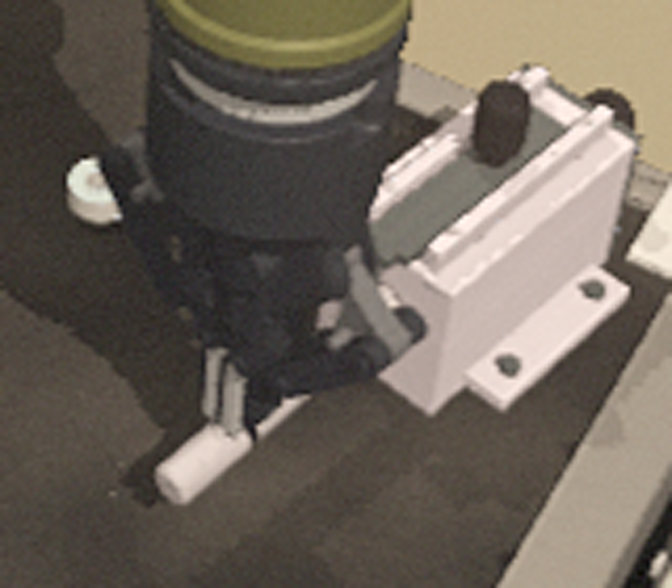

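View pics/t12c.png

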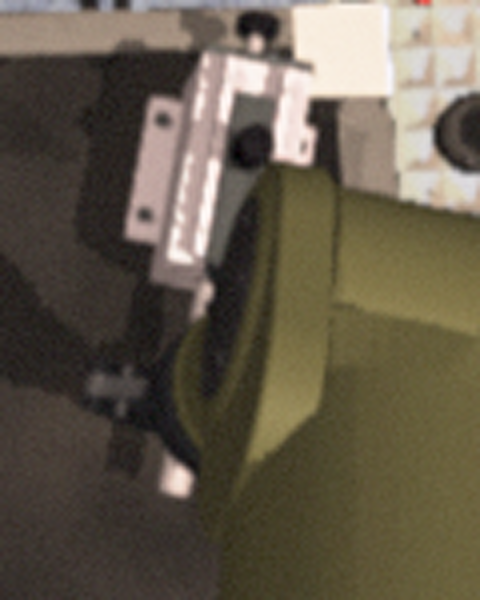

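Run:
```python
from h import *
cs=optics.calibration('scene')
for z in (.01,.02,.03,.04): print(z,onz(cs,311.7,326.7,z).round(4), proj(cs,[.4745,-.1912,z]).round(1))
s=readout.sense();t=s['tcp_pos'];m=R.from_quat(s['orientation']).as_matrix()
for k in (0,.006,.025): print(k,proj(cs,t+m[:,2]*k))
# w10 width analysis
cw=optics.calibration('wrist')
w10=R.from_quat(cw['orientation'])
# express w10 pose: shift from present tcp
dt=np.array([.44546-t[0],-.18336-t[1],.0483-t[2]]); c=dict(cw); c['eye']=cw['eye']+dt
for z in (.01,.02,.03,.04): print(z,'end',onz(c,286,213,z),'groove',onz(c,286,133,z+.008))
```

```text
0.01 [ 0.4904 -0.1853  0.01  ] [309.6 336. ]
0.02 [ 0.484  -0.1886  0.02  ] [309.9 332. ]
0.03 [ 0.4777 -0.1919  0.03  ] [310.1 328. ]
0.04 [ 0.4713 -0.1953  0.04  ] [310.4 323.9]
0 [326.13540485 306.93197694]
0.006 [325.88113392 309.4633414 ]
0.025 [325.09318648 317.30765965]
0.01 end [ 0.46646344 -0.18950182  0.01      ] groove [ 0.50687082 -0.19892964  0.018     ]
0.02 end [ 0.46977984 -0.19024763  0.02      ] groove [ 0.50794313 -0.19915054  0.028     ]
0.03 end [ 0.47309624 -0.19099345  0.03      ] groove [ 0.50901543 -0.19937144  0.038     ]
0.04 end [ 0.47641264 -0.19173927  0.04      ] groove [ 0.51008774 -0.19959234  0.048     ]
```

Run:
```python
from h import *
a=cv2.imread('pics/s12.png'); b=cv2.imread('pics/w12.png')
cv2.imwrite('pics/z12.png',np.hstack([cv2.resize(a[280:335,295:350],(390,390),interpolation=cv2.INTER_CUBIC),cv2.resize(b[230:400,230:340],(390*110//170,390),interpolation=cv2.INTER_CUBIC)]))
s=readout.sense(); print(s)
```

```text
{'time_s': 13.95, 'qpos': array([ 0.56723948,  0.28644362, -0.2766877 ,  1.90390212,  0.0943121 ,
        0.96599626, -1.55453346]), 'qd': array([-0.00115684, -0.00020468, -0.00026445,  0.00034433, -0.0024643 ,
        0.00021705,  0.00025844]), 'joint_torque': array([ 4.47409708e-03, -4.10038090e+01, -2.03661941e+00, -2.59419680e+01,
        1.01600157e-02,  8.69008899e-02, -1.92067901e-04]), 'tcp_pos': array([ 0.5076016 , -0.19768347,  0.04806711]), 'orientation': array([-6.20860654e-01,  7.83920076e-01,  8.75944211e-04, -7.72268405e-04]), 'contact_force': array([0.61691194, 1.15779923, 0.59029987]), 'ft_torque': array([-0.03410462, -0.03608751,  0.02337671]), 'opening': -0.00064498798646218}
```

View pics/z12.png

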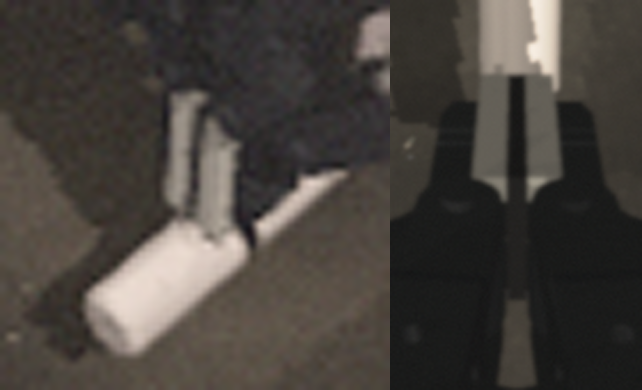

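Run:
```python
from h import *
s=readout.sense();t=s['tcp_pos'];m=R.from_quat(s['orientation']).as_matrix()
c=optics.calibration('wrist');cs=optics.calibration('scene')
for k in (0,.011):
  for z in (-.02,0,.006,.015,.025): 
    p=t+m[:,2]*z-m[:,1]*k; print(k,z,proj(c,p).round(1),proj(cs,p).round(1),proj(cs,p+m[:,0]*.006).round(1))
```

```text
0 -0.02 [283.3 316.4] [327.  298.3] [330.1 300.7]
0 0 [283.5 289.1] [326.1 306.9] [329.1 309.3]
0 0.006 [283.6 282.1] [325.9 309.5] [328.9 311.9]
0 0.015 [283.6 272.6] [325.5 313.2] [328.5 315.6]
0 0.025 [283.7 263.1] [325.1 317.3] [328.  319.7]
0.011 -0.02 [283.3 291. ] [332.2 294.2] [335.3 296.6]
0.011 0 [283.5 266.2] [331.2 302.8] [334.2 305.2]
0.011 0.006 [283.5 260. ] [331.  305.4] [334.  307.7]
0.011 0.015 [283.6 251.4] [330.5 309.1] [333.5 311.5]
0.011 0.025 [283.7 242.8] [330.1 313.2] [333.  315.6]
```

Both cameras show the shut fingers over the top of the rod, so the rod hasn't moved and the push on its end never made contact. I'll lift clear and look at the fingers and the rod.

>>> {"op": "arm_command", "data": {
  "moves": [
    [0,0,20,0,0,0],
    [-7,1.7,50,0,0,0],
    [-14.3,3.4,55,0,0,0],
    [-14.3,3.4,55,0,0,0]
  ]
}}

```text
time_s: 14.35
tcp_pos: [0.4931, -0.1945, 0.104]
orientation: [-0.621, 0.784, 0.0, -0.001]
contact_force: [-0.2, -0.6, -0.0]
opening: 0.003
```

Run:
```python
from h import *
s=readout.sense();t=s['tcp_pos'];m=R.from_quat(s['orientation']).as_matrix();cs=optics.calibration('scene')
print(s['time_s'],t,s['contact_force'])
for k in (-.011,0,.011): print(k,[ ((proj(cs,t+m[:,2]*z-m[:,1]*k)-[270,210])*4.2).round(0) for z in (0,.006,.025)])
a=snap('scene','s13.png');a=cv2.imread('pics/s13.png')
cv2.imwrite('pics/c13.png',cv2.resize(a[210:350,270:430],None,fx=4.2,fy=4.2,interpolation=cv2.INTER_CUBIC))
snap('wrist','w13.png')
```

```text
14.35 [ 0.49310812 -0.19449267  0.10399353] [-0.16276508 -0.56281588 -0.00438386]
-0.011 [array([192., 345.]), array([191., 357.]), array([189., 393.])]
0 [array([216., 327.]), array([215., 339.]), array([212., 375.])]
0.011 [array([239., 309.]), array([237., 321.]), array([234., 357.])]
```

View pics/c13.png

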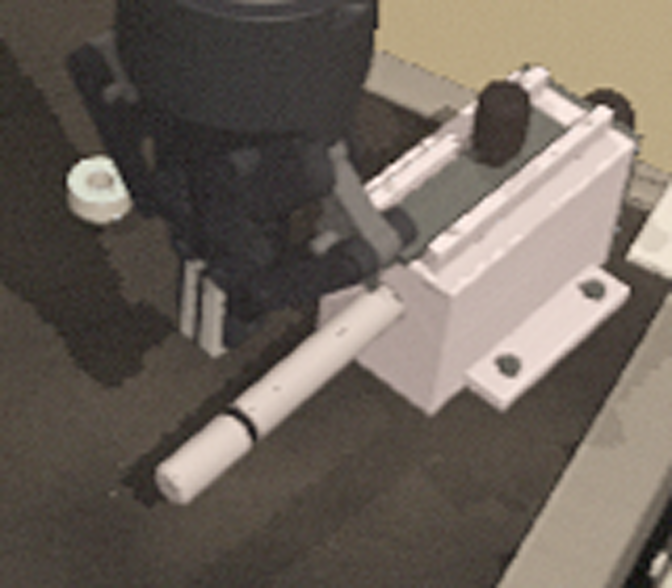

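View pics/w13.png

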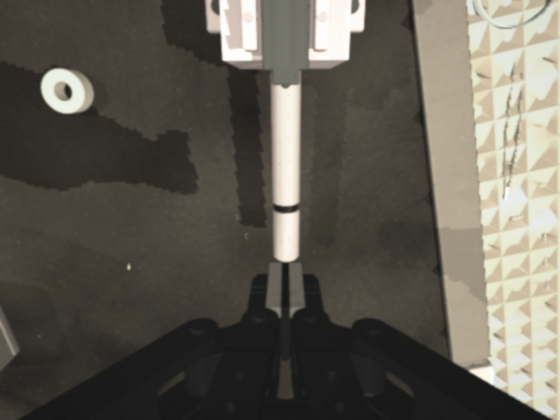

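The pads really end about at the TCP rather than 25 mm ahead, so the shut fingers passed over the rod. The rod is undisturbed, drooping slightly with its end at c13 (175,485). I'll go behind the end, lower to z≈0.030, and push there.

>>> {"op": "arm_command", "data": {
  "moves": [
    [-20,4.6,0,0,0,0],
    [-40,9.2,0,0,0,0],
    [-41,9.4,-30,0,0,0],
    [-41,9.4,-55,0,0,0],
    [-41,9.4,-68,0,0,0],
    [-41,9.4,-73,0,0,0],
    [-41,9.4,-73,0,0,0],
    [-41,9.4,-73,0,0,0]
  ]
}}

```text
time_s: 15.25
tcp_pos: [0.453, -0.185, 0.0307]
orientation: [-0.621, 0.784, 0.001, -0.001]
contact_force: [0.4, 0.0, -0.4]
opening: -0.002
```

Run:
```python
from h import *
s=readout.sense();print(s['time_s'],s['tcp_pos'],s['contact_force'])
a=snap('scene','s14.png');a=cv2.imread('pics/s14.png')
cv2.imwrite('pics/c14.png',cv2.resize(a[210:350,270:430],None,fx=4.2,fy=4.2,interpolation=cv2.INTER_CUBIC))
```

```text
15.25 [ 0.45298982 -0.18501978  0.03065479] [ 0.36474128  0.02904019 -0.41309876]
```

View pics/c14.png

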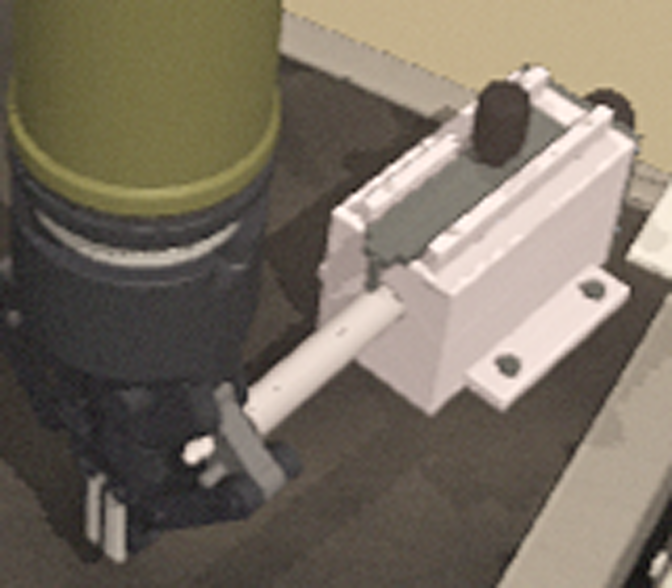

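>>> {"op": "arm_command", "data": {
  "moves": [
    [4.9,-1.1,0,0,0,0],
    [8.8,-2.1,0,0,0,0],
    [12.7,-3,0,0,0,0],
    [16.6,-3.9,0,0,0,0],
    [20.4,-4.8,0,0,0,0],
    [20.4,-4.8,0,0,0,0]
  ]
}}

```text
time_s: 15.9
tcp_pos: [0.4643, -0.1879, 0.0279]
orientation: [-0.621, 0.784, 0.009, -0.007]
contact_force: [-19.0, 4.1, 10.3]
opening: 0.002
```

Run:
```python
from h import *
s=readout.sense();print(s['time_s'],s['tcp_pos'],s['contact_force'])
snap('wrist','w15.png')
```

```text
15.9 [ 0.46430836 -0.18786637  0.0278673 ] [-19.03976781   4.06931392  10.30248788]
```

View pics/w15.png

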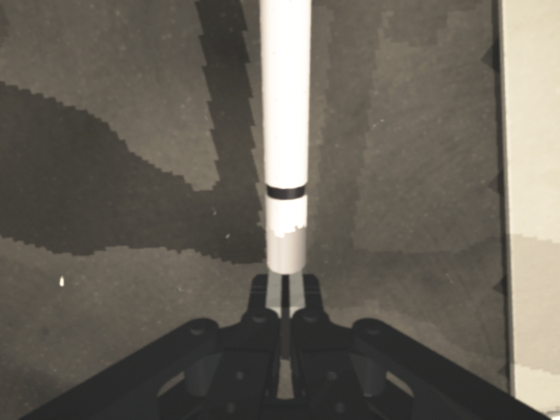

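Contact was made, but 19 N didn't move the rod and the tool is pushing it downwards, so the drooping rod is jamming. I'll back off, regrip near its end, level it and push it in gripped.

>>> {"op": "arm_command", "data": {
  "moves": [
    [-12,2.8,0,0,0,0],
    [-22,5.2,5,0,0,0],
    [-22,5.2,45,0,0,0],
    [-10,2.5,65,0,0,0]
  ]
}}

```text
time_s: 16.35
tcp_pos: [0.4628, -0.1874, 0.0977]
orientation: [-0.621, 0.784, -0.0, -0.0]
contact_force: [1.3, 0.3, 0.1]
opening: -0.004
```

>>> {"op": "arm_command", "data": {
  "moves": [
    [15,-3.5,0,0,0,0],
    [30,-7,0,0,0,0],
    [30,-7,0,0,0,0],
    [30,-7,0,0,0,0]
  ],
  "hand": 0.6
}}

```text
time_s: 16.75
tcp_pos: [0.4925, -0.194, 0.0953]
orientation: [-0.621, 0.784, 0.001, -0.001]
contact_force: [-0.8, -0.2, -0.6]
opening: 0.603
```

Run:
```python
from h import *
s=readout.sense();t=s['tcp_pos'];m=R.from_quat(s['orientation']).as_matrix();print(s['time_s'],t,s['contact_force'],m.round(4),s['opening'])
c=optics.calibration('wrist');np.save('w16cal.npy',c,allow_pickle=True)
snap('wrist','w16.png')
a=snap('scene','s16.png');a=cv2.imread('pics/s16.png')
cv2.imwrite('pics/c16.png',np.hstack([cv2.resize(a[210:350,300:420],None,fx=3,fy=3,interpolation=cv2.INTER_CUBIC),cv2.imread('pics/w16.png')[:,150:420]]))
```

```text
16.75 [ 0.49245863 -0.19398517  0.09525714] [-0.80864416 -0.21775451 -0.6201791 ] [[-2.288e-01 -9.735e-01 -2.300e-03]
 [-9.735e-01  2.288e-01  5.000e-04]
 [ 0.000e+00  2.400e-03 -1.000e+00]] 0.603487390303103
```

View pics/c16.png

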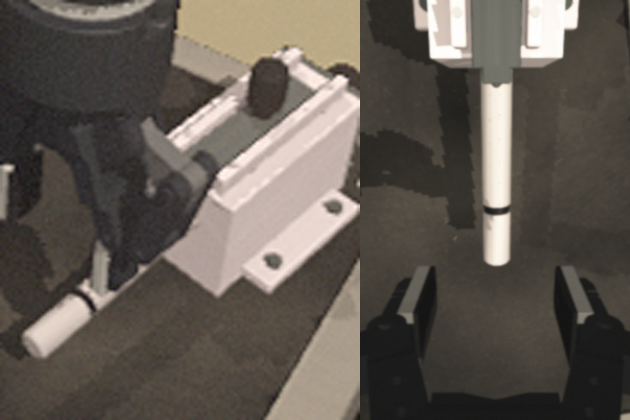

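>>> {"op": "arm_command", "data": {
  "moves": [
    [0,0,-30,0,0,0],
    [0,0,-50,0,0,0],
    [0,0,-59,0,0,0],
    [0,0,-59,0,0,0]
  ]
}}

```text
time_s: 17.25
tcp_pos: [0.4911, -0.1937, 0.0348]
orientation: [-0.621, 0.784, 0.002, -0.002]
contact_force: [-0.7, 0.2, 0.7]
opening: 0.6
```

>>> {"op": "arm_command", "data": {
  "moves": [
    [0,0,0,0,0,0],
    [0,0,0,0,0,0],
    [0,0,0,0,0,0],
    [0,0,0,0,0,0],
    [0,0,0,0,0,0],
    [0,0,0,0,0,0]
  ],
  "hand": 0
}}

```text
time_s: 17.85
tcp_pos: [0.4934, -0.1945, 0.0367]
orientation: [-0.621, 0.784, 0.0, -0.0]
contact_force: [1.1, -1.2, 2.1]
opening: 0.159
```

Run:
```python
from h import *
s=readout.sense();t=s['tcp_pos'];m=R.from_quat(s['orientation']).as_matrix();print(s['time_s'],t,s['contact_force'],s['ft_torque'],m[:,2].round(4),s['opening'])
snap('wrist','w17.png')
a=snap('scene','s17.png');a=cv2.imread('pics/s17.png')
cv2.imwrite('pics/c17.png',np.hstack([cv2.resize(a[210:350,300:420],None,fx=3,fy=3,interpolation=cv2.INTER_CUBIC),cv2.imread('pics/w17.png')[:,150:420]]))
```

```text
17.85 [ 0.49344307 -0.19450336  0.03674622] [ 1.0720912  -1.17413735  2.10661019] [-0.15101673 -0.25688098  0.02603237] [-7.e-04 -3.e-04 -1.e+00] 0.15881782196775718
```

View pics/c17.png

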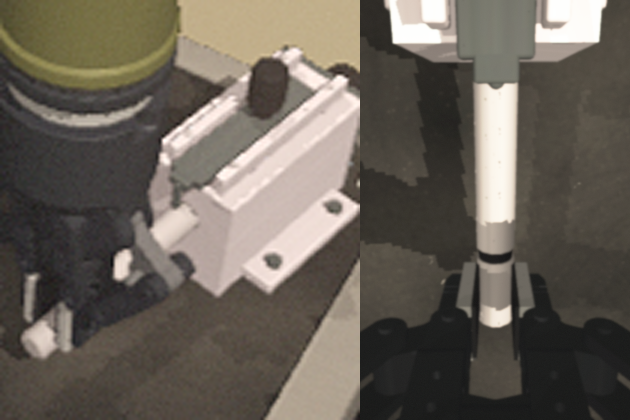

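The regrip is good, with the opening at 0.159 and the groove just ahead of the pads. Now I level the rod by lifting and pitching it.

>>> {"op": "arm_command", "data": {
  "moves": [
    [0,0,2.5,0.005,0.022,0],
    [0,0,4.5,0.009,0.04,0],
    [0,0,4.5,0.009,0.04,0]
  ]
}}

```text
time_s: 18.25
tcp_pos: [0.4928, -0.1942, 0.0404]
orientation: [-0.621, 0.784, 0.017, -0.014]
contact_force: [0.7, -1.2, 0.6]
opening: 0.156
```

>>> {"op": "arm_command", "data": {
  "moves": [
    [3,-0.7,0,0,0,0],
    [6,-1.4,0,0,0,0],
    [9,-2.1,0,0,0,0],
    [9,-2.1,0,0,0,0]
  ]
}}

```text
time_s: 18.65
tcp_pos: [0.5019, -0.1963, 0.0404]
orientation: [-0.621, 0.784, 0.017, -0.014]
contact_force: [-0.4, -0.9, 0.7]
opening: 0.156
```

Run:
```python
from h import *
s=readout.sense();t=s['tcp_pos'];m=R.from_quat(s['orientation']).as_matrix();print(s['time_s'],t,s['contact_force'],s['ft_torque'],m[:,2].round(4),s['opening'])
snap('wrist','w18.png')
```

```text
18.65 [ 0.50188517 -0.19631328  0.0404188 ] [-0.37160705 -0.87963059  0.68574274] [-0.13268929  0.01295076  0.00167867] [-0.0424  0.0096 -0.9991] 0.15552966990311312
```

View pics/w18.png

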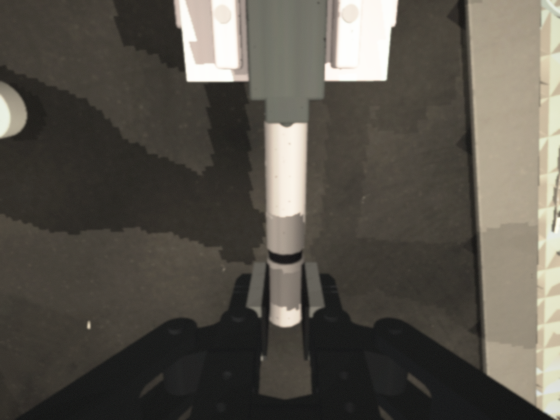

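The rod now travels with the gripper at no force (groove steady at row 257). Continuing.

>>> {"op": "arm_command", "data": {
  "moves": [
    [3.9,-0.9,0,0,0,0],
    [7.8,-1.8,0,0,0,0],
    [11.7,-2.7,0,0,0,0],
    [14.6,-3.4,0,0,0,0],
    [16.6,-3.9,0,0,0,0],
    [18.5,-4.3,0,0,0,0],
    [18.5,-4.3,0,0,0,0]
  ]
}}

```text
time_s: 19.4
tcp_pos: [0.5204, -0.2007, 0.0406]
orientation: [-0.621, 0.784, 0.017, -0.014]
contact_force: [-1.3, 0.1, 2.3]
opening: 0.157
```

>>> {"op": "arm_command", "data": {
  "moves": [
    [2,-0.5,0,0,0,0],
    [4,-0.9,0,0,0,0],
    [6,-1.4,0,0,0,0],
    [6,-1.4,0,0,0,0]
  ]
}}

```text
time_s: 19.8
tcp_pos: [0.5234, -0.2015, 0.0403]
orientation: [-0.621, 0.784, 0.019, -0.016]
contact_force: [-8.6, 1.2, 8.4]
opening: 0.159
```

>>> {"op": "arm_command", "data": {
  "moves": [
    [2,-0.5,0,0,0,0],
    [4,-0.9,0,0,0,0],
    [6,-1.4,0,0,0,0],
    [6,-1.4,0,0,0,0]
  ]
}}

```text
time_s: 20.2
tcp_pos: [0.5239, -0.2017, 0.0398]
orientation: [-0.62, 0.784, 0.024, -0.02]
contact_force: [-22.3, 4.8, 19.3]
opening: 0.153
```

Run:
```python
from h import *
s=readout.sense();t=s['tcp_pos'];m=R.from_quat(s['orientation']).as_matrix();print(s['time_s'],t,s['contact_force'],s['ft_torque'],m[:,2].round(4),s['opening'])
snap('wrist','w19.png')
```

```text
20.2 [ 0.52387139 -0.20170867  0.0398139 ] [-22.28329144   4.84511206  19.26634806] [1.13837706 4.78502565 0.0119529 ] [-0.061   0.0136 -0.998 ] 0.15255139985345023
```

View pics/w19.png

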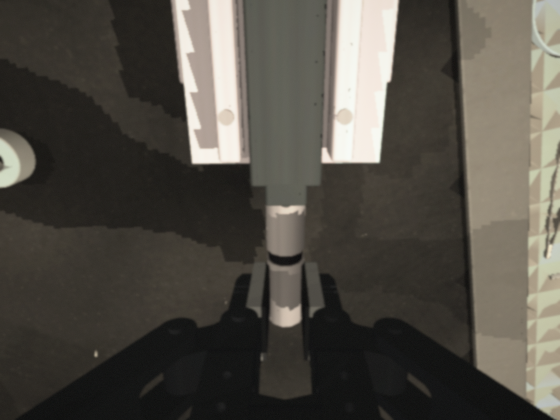

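It stops hard: another 6 mm of command gave 0.5 mm of travel at 22 N. To tell the stop from a jam, I'll relax, change lift and pitch slightly, and push again.

>>> {"op": "arm_command", "data": {
  "moves": [
    [-4,0.9,0,0,0,0],
    [-8,1.9,0,0,0,0],
    [-8,1.9,1.5,-0.005,-0.02,0],
    [-8,1.9,1.5,-0.005,-0.02,0],
    [-5,1.2,1.5,-0.005,-0.02,0],
    [-2,0.5,1.5,-0.005,-0.02,0],
    [-2,0.5,1.5,-0.005,-0.02,0]
  ]
}}

```text
time_s: 20.95
tcp_pos: [0.5249, -0.2016, 0.0405]
orientation: [-0.621, 0.784, 0.014, -0.011]
contact_force: [-12.5, 2.9, 7.8]
opening: 0.155
```

>>> {"op": "arm_command", "data": {
  "moves": [
    [2,-0.5,0,0,0,0],
    [2,-0.5,-2,0,0,0],
    [2,-0.5,1,0.005,0.02,0],
    [2,-0.5,0,0,0,0]
  ]
}}

```text
time_s: 21.35
tcp_pos: [0.525, -0.2018, 0.0401]
orientation: [-0.621, 0.784, 0.016, -0.013]
contact_force: [-19.5, 5.3, 16.8]
opening: 0.149
```

>>> {"op": "arm_command", "data": {
  "moves": [
    [-3,0.7,0,0,0,0],
    [-5.5,1.3,0,0,0,0],
    [-5.5,1.3,0,0,0,0]
  ]
}}

```text
time_s: 21.65
tcp_pos: [0.5247, -0.2016, 0.0411]
orientation: [-0.621, 0.784, 0.011, -0.009]
contact_force: [-5.6, 0.8, -0.9]
opening: 0.157
```

>>> {"op": "arm_command", "data": {
  "moves": [
    [0,0,0,0,0,0],
    [0,0,0,0,0,0],
    [0,0,0,0,0,0],
    [0,0,0,-0.004,-0.02,0],
    [-10,2.3,40,-0.009,-0.04,0],
    [-20,4.6,80,-0.009,-0.04,0],
    [-30,6.9,110,-0.009,-0.04,0],
    [-30,6.9,110,-0.009,-0.04,0],
    [-30,6.9,110,-0.009,-0.04,0]
  ],
  "hand": 0.6
}}

```text
time_s: 22.55
tcp_pos: [0.497, -0.1954, 0.1529]
orientation: [-0.621, 0.784, -0.009, 0.006]
contact_force: [-0.9, -0.2, -0.3]
opening: 0.597
```

Run:
```python
from h import *
s=readout.sense();t=s['tcp_pos'];m=R.from_quat(s['orientation']).as_matrix();print(s['time_s'],t,s['contact_force'],m.round(4),s['opening'])
c=optics.calibration('wrist');np.save('w20cal.npy',c,allow_pickle=True)
snap('wrist','w20.png')
b=cv2.imread('pics/w20.png');cv2.imwrite('pics/c20.png',cv2.resize(b[0:250,190:390],None,fx=2.4,fy=2.4,interpolation=cv2.INTER_CUBIC))
```

```text
22.55 [ 0.49701791 -0.19543882  0.15286263] [-0.86101338 -0.23911985 -0.31244257] [[-0.2293 -0.9731  0.0201]
 [-0.9734  0.2292 -0.0059]
 [ 0.0011 -0.0209 -0.9998]] 0.5967130821880829
```

View pics/c20.png

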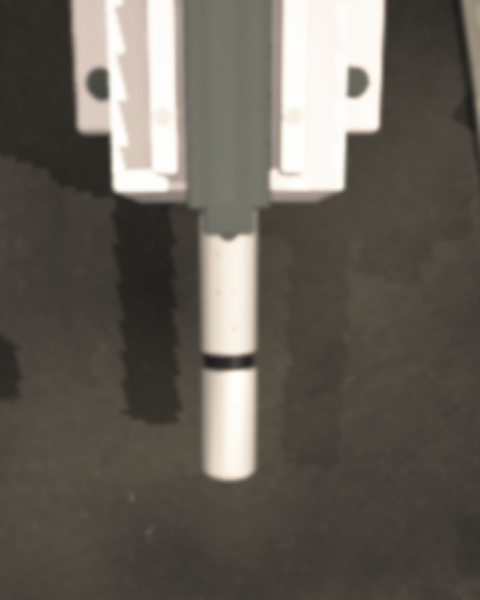

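Run:
```python
from h import *
c=np.load('w20cal.npy',allow_pickle=True).item()
d=np.array([.9735,-.2289,0]);M=np.array([.5836,-.2168,0])
U=lambda x,y:(190+x/2.4,y/2.4)
for zt in (.049,.050):
  g=onz(c,*U(229,361),zt);p=onz(c,*U(229,239),.055);e=onz(c,*U(229,480),zt-.008)
  f1=onz(c,*U(140,191),.068);
  print(zt,'groove',g.round(4),'front',((M-g)@d).round(4),'nose',p.round(4),((M-p)@d).round(4),'draw',((p-g)@d).round(4),'end',((M-e)@d).round(4),'face',((M-f1)@d).round(4))
k=onz(c,*U(229,40),.110);print(k)
```

```text
0.049 groove [ 0.5416 -0.207   0.049 ] front 0.0431 nose [ 0.5734 -0.2145  0.055 ] 0.0104 draw 0.0327 end 0.0799 face -0.0008
0.05 groove [ 0.5417 -0.207   0.05  ] front 0.043 nose [ 0.5734 -0.2145  0.055 ] 0.0104 draw 0.0326 end 0.0796 face -0.0008
[ 0.60855705 -0.22256813  0.11      ]
```

The groove is at (285,150), about 43 mm in front of the face, so the rod is about 82 mm in. The nose is at (285,99), so the draw needed is about 32.6 mm. Next I go above the knob at (0.6386,−0.2285).

>>> {"op": "arm_command", "data": {
  "moves": [
    [35,-8,0,0.005,0.02,0],
    [75,-17.5,0,0.005,0.02,0],
    [115,-27,0,0.005,0.02,0],
    [141.5,-33,0,0.005,0.02,0],
    [141.5,-33,-25,0.005,0.02,0],
    [141.5,-33,-41,0.005,0.02,0],
    [141.5,-33,-41,0.005,0.02,0],
    [141.5,-33,-41,0.005,0.02,0]
  ]
}}

```text
time_s: 23.4
tcp_pos: [0.637, -0.228, 0.1099]
orientation: [-0.621, 0.784, 0.002, -0.002]
contact_force: [0.1, -0.6, -0.6]
opening: 0.603
```

Run:
```python
from h import *
s=readout.sense();t=s['tcp_pos'];m=R.from_quat(s['orientation']).as_matrix();print(s['time_s'],t,s['contact_force'],m[:,2].round(4),s['opening'])
c=optics.calibration('wrist')
for z in (.085,.099,.11): print(proj(c,[t[0],t[1],z]))
snap('wrist','w21.png')
a=snap('scene','s21.png');a=cv2.imread('pics/s21.png');b=cv2.imread('pics/w21.png')
cv2.imwrite('pics/c21.png',np.hstack([cv2.resize(a[190:330,300:450],None,fx=3,fy=3,interpolation=cv2.INTER_CUBIC),b[:,130:440]]))
```

```text
23.4 [ 0.63699948 -0.22795033  0.10987415] [ 0.06687238 -0.59376704 -0.59910393] [-0.0049  0.0012 -1.    ] 0.603088847418466
[283.69711433 262.94392801]
[283.59541467 276.73819801]
[283.50339069 289.22008326]
```

View pics/c21.png

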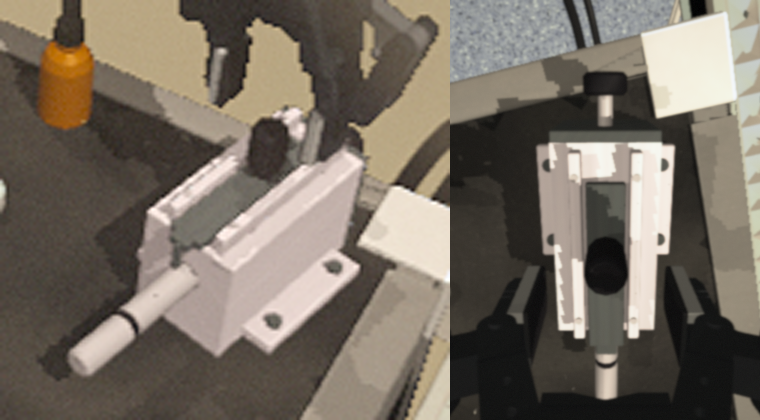

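Run:
```python
from h import *
b=cv2.imread('pics/w21.png');z=cv2.resize(b[215:365,215:355],None,fx=4,fy=4,interpolation=cv2.INTER_CUBIC)
z=np.clip(z.astype(float)*2.2,0,255).astype(np.uint8);cv2.imwrite('pics/z21.png',z)
```

```text
(no output)
```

View pics/z21.png

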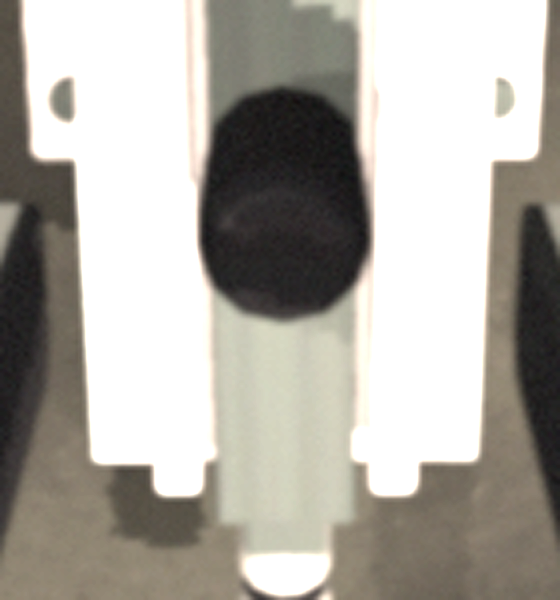

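The knob's top is at about (286,277), 5 mm ahead of the TCP along the bore. In the scene view the fingertips are level with the knob's top, so the tips are about 2 mm ahead of the TCP. I'll move +5 mm and descend to z≈0.097.

>>> {"op": "arm_command", "data": {
  "moves": [
    [4.9,-1.1,0,0,0,0],
    [4.9,-1.1,-6,0,0,0],
    [4.9,-1.1,-10,0,0,0],
    [4.9,-1.1,-13,0,0,0],
    [4.9,-1.1,-13,0,0,0]
  ]
}}

```text
time_s: 24.0
tcp_pos: [0.6424, -0.2291, 0.0971]
orientation: [-0.621, 0.784, 0.002, -0.001]
contact_force: [0.3, 0.1, -0.2]
opening: 0.598
```

Run:
```python
from h import *
s=readout.sense();t=s['tcp_pos'];print(s['time_s'],t,s['contact_force'])
snap('wrist','w22.png')
a=snap('scene','s22.png');a=cv2.imread('pics/s22.png');b=cv2.imread('pics/w22.png')
cv2.imwrite('pics/c22.png',np.hstack([cv2.resize(a[190:330,300:450],None,fx=3,fy=3,interpolation=cv2.INTER_CUBIC),b[:,130:440]]))
```

```text
24.0 [ 0.64242543 -0.22910157  0.09713314] [ 0.28339555  0.07104025 -0.24565953]
```

View pics/c22.png

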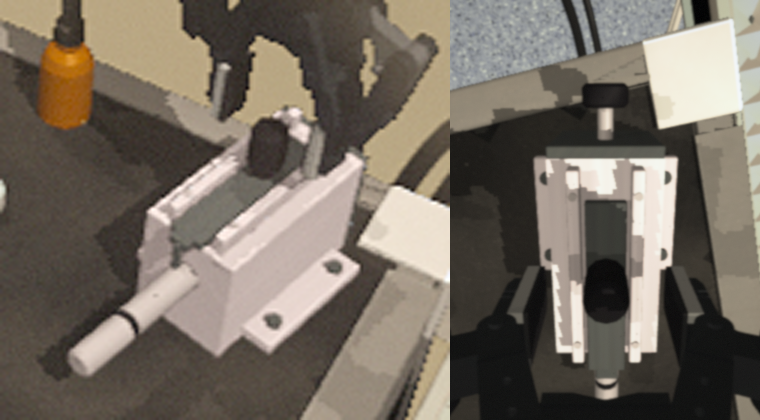

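No contact, and the tips are at mid-knob height. Closing.

>>> {"op": "arm_command", "data": {
  "moves": [
    [0,0,0,0,0,0],
    [0,0,0,0,0,0],
    [0,0,0,0,0,0],
    [0,0,0,0,0,0],
    [0,0,0,0,0,0]
  ],
  "hand": 0
}}

```text
time_s: 24.6
tcp_pos: [0.6431, -0.2296, 0.0985]
orientation: [-0.621, 0.784, 0.001, -0.001]
contact_force: [-1.2, -0.1, 3.4]
opening: 0.206
```

>>> {"op": "arm_command", "data": {
  "moves": [
    [-4.9,1.1,0,0,0,0],
    [-9.7,2.3,0,0,0,0],
    [-14.6,3.4,0,0,0,0],
    [-19.5,4.6,0,0,0,0],
    [-24.3,5.7,0,0,0,0],
    [-27.3,6.4,0,0,0,0],
    [-27.3,6.4,0,0,0,0]
  ]
}}

```text
time_s: 25.3
tcp_pos: [0.615, -0.223, 0.0985]
orientation: [-0.621, 0.784, 0.001, -0.001]
contact_force: [-0.5, -1.7, 5.6]
opening: 0.2
```

Run:
```python
from h import *
s=readout.sense();t=s['tcp_pos'];print(s['time_s'],t,s['contact_force'],s['opening'])
snap('wrist','w23.png')
a=snap('scene','s23.png');a=cv2.imread('pics/s23.png');b=cv2.imread('pics/w23.png')
cv2.imwrite('pics/c23.png',np.hstack([cv2.resize(a[230:330,310:400],None,fx=4.2,fy=4.2,interpolation=cv2.INTER_CUBIC),b[:,130:440]]))
```

```text
25.3 [ 0.61501195 -0.22304883  0.09847101] [-0.45387076 -1.74599046  5.62122867] 0.19970670685613465
```

View pics/c23.png

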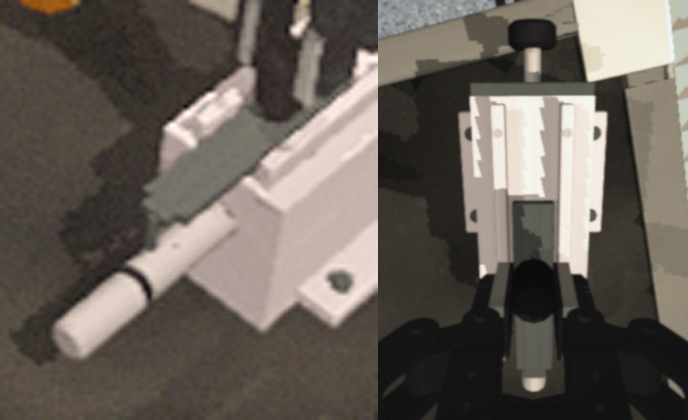

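Run:
```python
from h import *
a=cv2.imread('pics/s23.png')
cv2.imwrite('pics/z23.png',cv2.resize(a[270:322,318:370],None,fx=11,fy=11,interpolation=cv2.INTER_CUBIC))
cs=optics.calibration('scene');d=np.array([.9735,-.2289,0]);M=np.array([.5836,-.2168,0])
def P(l,z): return proj(cs,np.r_[(M-d*l)[:2],z])
for l in (.036,.038,.040,.042,.044,.046):
    print(l,'nose',((P(l,.055)-[318,270])*11).round(0),'axis',((P(l,.042)-[318,270])*11).round(0),'top',((P(l,.050)-[318,270])*11).round(0))
print('end',((P(.080,.042)-[318,270])*11).round(0),((P(.080,.041)-[318,270])*11).round(0))
```

```text
0.036 nose [312. 208.] axis [304. 268.] top [309. 231.]
0.038 nose [302. 215.] axis [294. 276.] top [299. 239.]
0.04 nose [293. 223.] axis [285. 284.] top [290. 247.]
0.042 nose [283. 231.] axis [275. 292.] top [280. 255.]
0.044 nose [273. 239.] axis [265. 300.] top [270. 263.]
0.046 nose [263. 247.] axis [255. 308.] top [260. 271.]
end [ 85. 447.] [ 84. 451.]
```

View pics/z23.png

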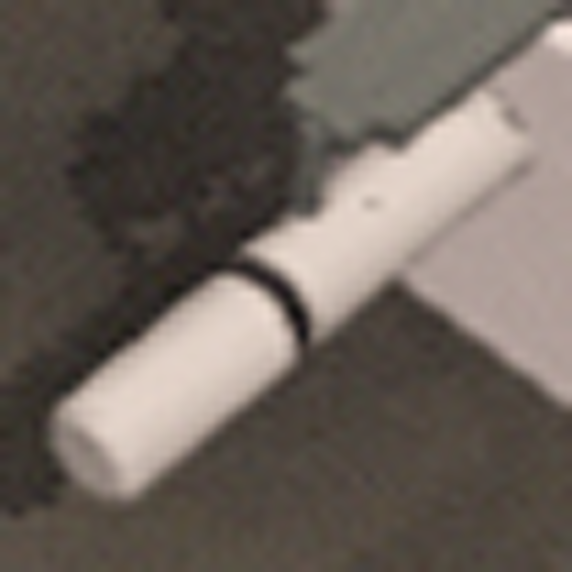

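The nose is at z23 (306,213), and alignment with the groove should put it near (276,241), so about 6.5 mm remains. In the earlier wrist estimate I had read the pin's front edge. I'll draw 6 mm more and re-measure.

>>> {"op": "arm_command", "data": {
  "moves": [
    [-2,0.5,0,0,0,0],
    [-4,0.9,0,0,0,0],
    [-5.8,1.4,0,0,0,0],
    [-5.8,1.4,0,0,0,0]
  ]
}}

```text
time_s: 25.8
tcp_pos: [0.6098, -0.2218, 0.0985]
orientation: [-0.621, 0.784, 0.001, -0.001]
contact_force: [1.2, -2.1, 5.4]
opening: 0.202
```

Run:
```python
from h import *
s=readout.sense();t=s['tcp_pos'];print(s['time_s'],t,s['contact_force'],s['opening'])
a=snap('scene','s24.png');a=cv2.imread('pics/s24.png')
cv2.imwrite('pics/z24.png',cv2.resize(a[270:322,318:370],None,fx=11,fy=11,interpolation=cv2.INTER_CUBIC))
```

```text
25.8 [ 0.60981168 -0.22184531  0.09850246] [ 1.17698917 -2.06114769  5.4391903 ] 0.20162827893383467
```

View pics/z24.png

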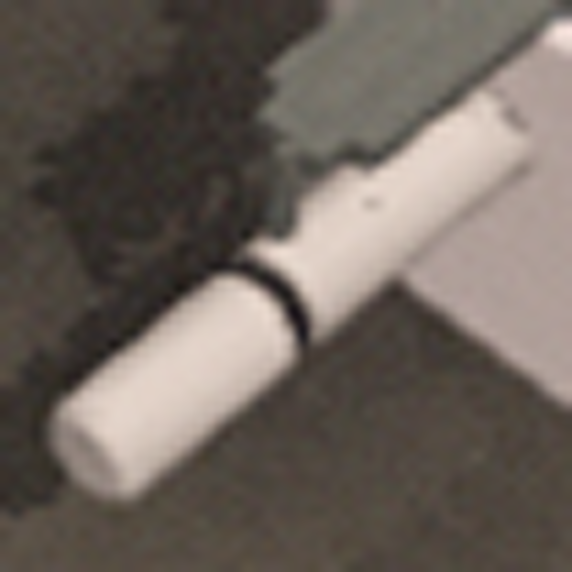

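>>> {"op": "arm_command", "data": {
  "moves": [
    [-1.2,0.3,0,0,0,0],
    [-1.2,0.3,0,0,0,0],
    [-1.2,0.3,0,0,0,0]
  ]
}}

```text
time_s: 26.15
tcp_pos: [0.6087, -0.2216, 0.0985]
orientation: [-0.621, 0.784, 0.001, -0.001]
contact_force: [1.1, -2.3, 5.6]
opening: 0.202
```

>>> {"op": "arm_command", "data": {
  "moves": [
    [0,0,0,0,0,0],
    [0,0,0,0,0,0],
    [0,0,0,0,0,0],
    [0,0,0,0,0,0],
    [0,0,35,0,0,0],
    [-20,10,55,0,0,0],
    [-60,25,55,0,0,0],
    [-100,45,40,0,0,0],
    [-140,63,10,0,0,0],
    [-140,63,0,0,0,0],
    [-140,63,0,0,0,0],
    [-140,63,0,0,0,0]
  ],
  "hand": 0.6
}}

```text
time_s: 27.35
tcp_pos: [0.4702, -0.1586, 0.0989]
orientation: [-0.621, 0.784, 0.0, -0.0]
contact_force: [-0.2, -0.9, 0.6]
opening: 0.601
```

Run:
```python
from h import *
s=readout.sense();t=s['tcp_pos'];print(s['time_s'],t,s['contact_force'],s['opening'],s['qd'].round(3))
c=optics.calibration('wrist');np.save('w25cal.npy',c,allow_pickle=True);print(c['eye'])
snap('wrist','w25.png');snap('scene','s25.png')
b=cv2.imread('pics/w25.png');cv2.imwrite('pics/z25.png',cv2.resize(b[0:190,250:450],None,fx=3.1,fy=3.1,interpolation=cv2.INTER_CUBIC))
a=cv2.imread('pics/s25.png')
cv2.imwrite('pics/zs25.png',cv2.resize(a[270:322,318:370],None,fx=11,fy=11,interpolation=cv2.INTER_CUBIC))
```

```text
27.35 [ 0.47015496 -0.15855826  0.09893102] [-0.20445415 -0.85865637  0.59148077] 0.6008844477701865 [-0.     0.005  0.002 -0.038 -0.003  0.003 -0.001]
[ 0.54933163 -0.17781347  0.23699208]
```

View pics/z25.png

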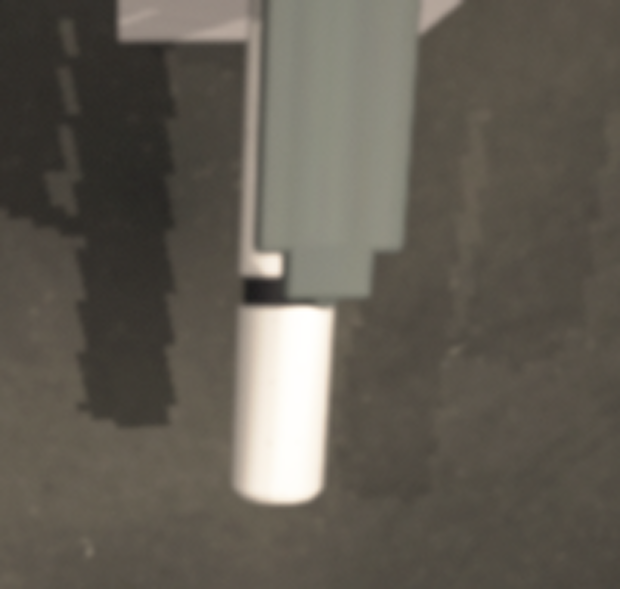

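View pics/zs25.png

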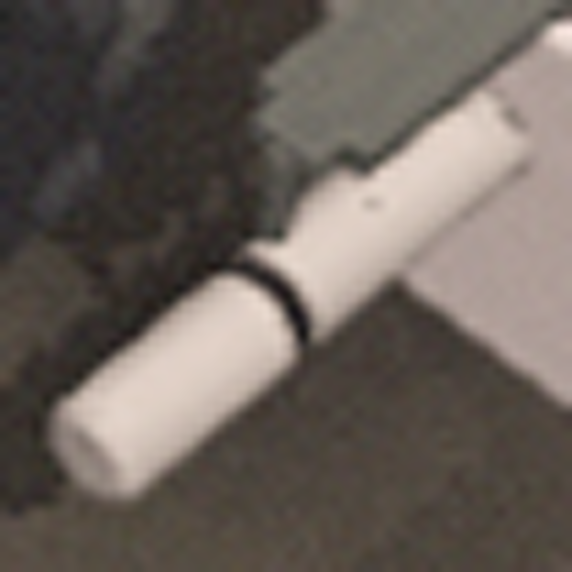

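From above the bar's tab hides the pin; the groove spans rows 278–305 and the tab ends at 297. I'll roll the tool about the bore axis in place for an oblique side view showing the pin and the groove together.

>>> {"op": "arm_command", "data": {
  "moves": [
    [0,0,0,-0.12,0.028,0],
    [0,0,0,-0.24,0.056,0],
    [0,0,0,-0.36,0.085,0],
    [0,0,0,-0.48,0.113,0],
    [0,0,0,-0.6,0.141,0],
    [0,0,0,-0.7,0.165,0],
    [0,0,0,-0.7,0.165,0],
    [0,0,0,-0.7,0.165,0]
  ]
}}

```text
time_s: 28.25
tcp_pos: [0.4697, -0.1577, 0.0979]
orientation: [-0.581, 0.734, -0.217, -0.276]
contact_force: [-0.0, -0.4, 0.2]
opening: 0.598
```

Run:
```python
from h import *
s=readout.sense();t=s['tcp_pos'];print(s['time_s'],t,s['contact_force'])
c=optics.calibration('wrist');np.save('w26cal.npy',c,allow_pickle=True)
d=np.array([.9735,-.2289,0]);M=np.array([.5836,-.2168,0]);print(c['eye'],(M-c['eye'])@d)
snap('wrist','w26.png')
b=cv2.imread('pics/w26.png')
p=proj(c,np.r_[(M-.044*d)[:2],.052]);print(p)
x=int(p[0]);y=int(p[1]);x0=max(0,x-70);y0=max(0,y-60)
cv2.imwrite('pics/z26.png',cv2.resize(b[y0:y0+130,x0:x0+140],None,fx=4.5,fy=4.5,interpolation=cv2.INTER_CUBIC));print(x0,y0)
for l in (.040,.042,.044,.046): print(l,[((proj(c,np.r_[(M-l*d)[:2],z])-[x0,y0])*4.5).round(0) for z in (.042,.055)])
```

```text
28.25 [ 0.46969741 -0.15770534  0.09785877] [-0.03891495 -0.38126075  0.21177935]
[ 0.57014741 -0.08809205  0.20151921] 0.04255734850092087
[272.98717692  93.46856965]
202 33
0.04 [array([265., 236.]), array([336., 234.])]
0.042 [array([265., 254.]), array([336., 253.])]
0.044 [array([266., 272.]), array([336., 272.])]
0.046 [array([266., 289.]), array([337., 291.])]
```

View pics/z26.png

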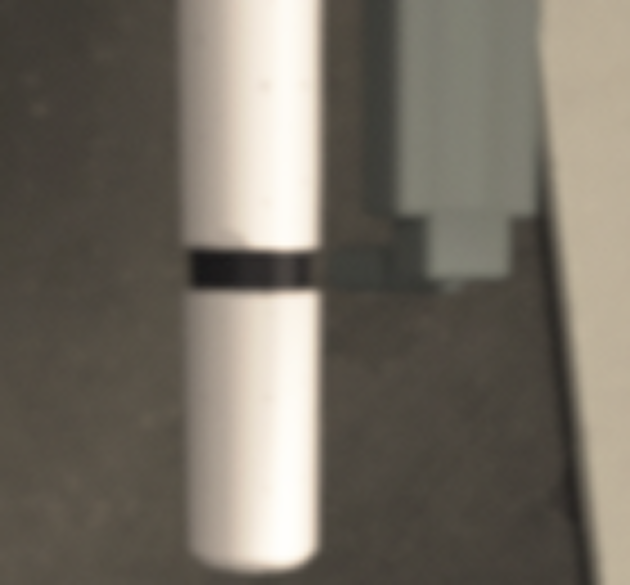

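Run:
```python
from h import *
b=cv2.imread('pics/w26.png')[75:110,240:310]
g=np.clip((b.astype(float)-20)*3.2,0,255).astype(np.uint8)
cv2.imwrite('pics/z27.png',cv2.resize(g,None,fx=11,fy=11,interpolation=cv2.INTER_CUBIC))
G=cv2.cvtColor(b,cv2.COLOR_BGR2GRAY)
for u in (250,260,276,280,284,288,292): print(u,G[:,u-240])
```

```text
250 [171 171 170 170 170 169 169 169 167 165 163 157 133  86  41  27  26  28
  27  27  28  45  93 138 155 157 158 159 158 158 158 158 159 159 160]
260 [242 241 239 240 242 243 243 243 243 243 243 241 224 152  72  46  45  45
  45  45  46  58 107 168 209 221 222 222 223 224 224 225 225 225 225]
276 [72 72 72 72 72 71 70 70 69 69 69 69 69 66 64 64 64 63 63 61 61 61 64 67
 68 67 67 69 70 71 70 67 66 66 65]
280 [69 70 70 71 72 72 73 72 71 70 69 67 63 60 61 63 64 62 63 62 60 58 60 64
 67 67 67 66 66 66 66 65 67 67 68]
284 [62 62 61 60 61 62 67 68 69 69 68 66 62 61 61 62 63 63 63 62 61 59 63 68
 69 67 66 65 65 67 68 69 69 69 68]
288 [69 68 69 68 65 62 62 63 63 64 65 63 59 56 54 53 54 55 55 56 56 55 57 62
 65 65 65 66 67 66 66 67 69 69 69]
292 [121 121 120 118 111  95  71  56  57  59  60  60  60  62  61  61  61  61
  61  59  58  56  58  60  63  63  67  68  67  69  71  70  66  67  67]
```

View pics/z27.png

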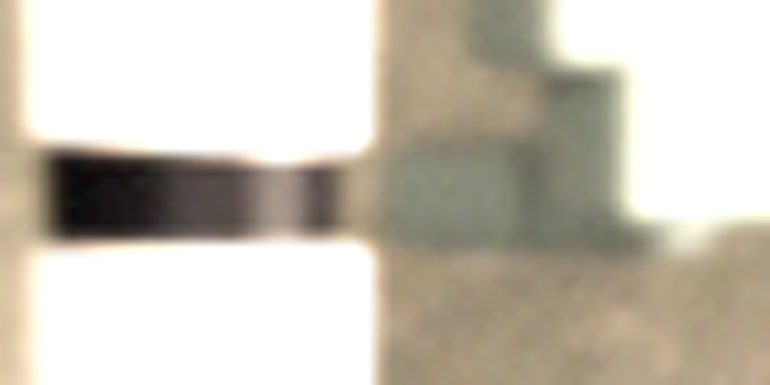

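The contrast crop is clear: the pin spans rows 135–248 (centre 191) and the groove 150–238 (centre 194), so they agree to about 0.15 mm. Before handing in I'll check that the rod is still home with a gentle push on its end, then look again.

>>> {"op": "arm_command", "data": {
  "moves": [
    [0,0,0,0.14,-0.033,0],
    [0,-8,0,0.28,-0.066,0],
    [0,-16,0,0.42,-0.099,0],
    [0,-24,0,0.56,-0.132,0],
    [0,-30,0,0.7,-0.165,0],
    [1,-32,-20,0.7,-0.165,0],
    [1,-32,-45,0.7,-0.165,0],
    [1,-32,-63,0.7,-0.165,0],
    [1,-32,-63,0.7,-0.165,0],
    [1,-32,-63,0.7,-0.165,0]
  ],
  "hand": 0
}}

```text
time_s: 29.3
tcp_pos: [0.47, -0.1918, 0.0364]
orientation: [-0.62, 0.785, -0.0, -0.0]
contact_force: [-0.4, 0.2, 0.2]
opening: -0.001
```

Run:
```python
from h import *
s=readout.sense();t=s['tcp_pos'];m=R.from_quat(s['orientation']).as_matrix();print(s['time_s'],t,s['contact_force'],s['opening'],m[:,2])
d=np.array([.9735,-.2289,0]);M=np.array([.5836,-.2168,0]);print((M-t)@d)
snap('wrist','w28.png')
```

```text
29.3 [ 0.46997648 -0.19175133  0.03635451] [-0.39139115  0.24280283  0.22625734] -0.0014917497362457147 [-4.84226022e-04 -4.19153503e-04 -9.99999795e-01]
0.1163461326582307
```

View pics/w28.png

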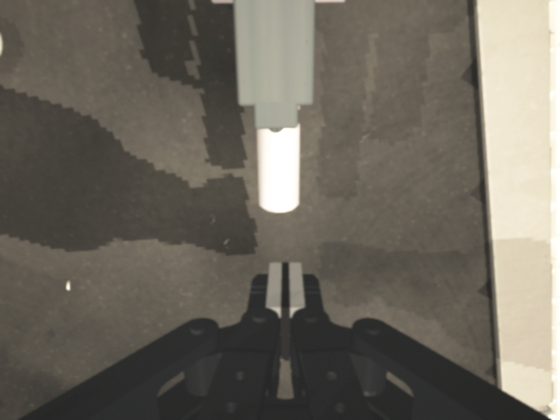

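>>> {"op": "arm_command", "data": {
  "moves": [
    [5,1.8,-1.5,0,0,0],
    [10,0.7,-1.5,0,0,0],
    [15,-0.6,-1.5,0,0,0],
    [20,-1.8,-1.5,0,0,0],
    [23,-2.5,-1.5,0,0,0],
    [26,-3.2,-1.5,0,0,0],
    [26,-3.2,-1.5,0,0,0]
  ]
}}

```text
time_s: 30.05
tcp_pos: [0.4955, -0.1932, 0.0332]
orientation: [-0.621, 0.784, 0.002, -0.001]
contact_force: [-1.1, -0.1, 0.4]
opening: -0.001
```

>>> {"op": "arm_command", "data": {
  "moves": [
    [2,-0.5,0,0,0,0],
    [4,-0.9,0,0,0,0],
    [4,-0.9,0,0,0,0]
  ]
}}

```text
time_s: 30.35
tcp_pos: [0.4957, -0.1933, 0.0326]
orientation: [-0.621, 0.784, 0.005, -0.004]
contact_force: [-9.9, 2.3, 6.6]
opening: 0.002
```

>>> {"op": "arm_command", "data": {
  "moves": [
    [2,-0.5,0,0,0,0],
    [4,-0.9,0,0,0,0],
    [4,-0.9,0,0,0,0]
  ]
}}

```text
time_s: 30.65
tcp_pos: [0.4957, -0.1935, 0.032]
orientation: [-0.621, 0.784, 0.008, -0.006]
contact_force: [-19.0, 5.3, 14.2]
opening: 0.002
```

>>> {"op": "arm_command", "data": {
  "moves": [
    [-5,1.2,0,0,0,0],
    [-15,3.5,0,0,0,0],
    [-30,7,5,0,0,0],
    [-33,11,35,-0.1,0.024,0],
    [-33,19,62,-0.22,0.052,0],
    [-33,27,62,-0.34,0.08,0],
    [-33,35,62,-0.46,0.108,0],
    [-33,37,62,-0.58,0.137,0],
    [-33,37,62,-0.7,0.165,0],
    [-33,37,62,-0.7,0.165,0],
    [-33,37,62,-0.7,0.165,0]
  ]
}}

```text
time_s: 31.75
tcp_pos: [0.4707, -0.1578, 0.095]
orientation: [-0.582, 0.734, -0.216, -0.276]
contact_force: [-0.1, -1.1, -0.5]
opening: -0.0
```

Run:
```python
from h import *
s=readout.sense();t=s['tcp_pos'];print(s['time_s'],t,s['contact_force'])
c=optics.calibration('wrist')
d=np.array([.9735,-.2289,0]);M=np.array([.5836,-.2168,0]);print(c['eye'],(M-c['eye'])@d)
snap('wrist','w29.png');snap('scene','s29.png')
p=proj(c,np.r_[(M-.044*d)[:2],.052]);print(p);x=int(p[0]);y=int(p[1])
b=cv2.imread('pics/w29.png')[max(0,y-18):y+20,x-35:x+40]
g=np.clip((b.astype(float)-20)*3.2,0,255).astype(np.uint8)
cv2.imwrite('pics/z29.png',np.hstack([cv2.resize(g,None,fx=7,fy=7,interpolation=cv2.INTER_CUBIC)]))
```

```text
31.75 [ 0.47069106 -0.15780287  0.09498355] [-0.06331209 -1.115172   -0.49009765]
[ 0.57116869 -0.08807252  0.1985325 ] 0.04156760342873512
[277.13598882  95.44586991]
```

View pics/z29.png

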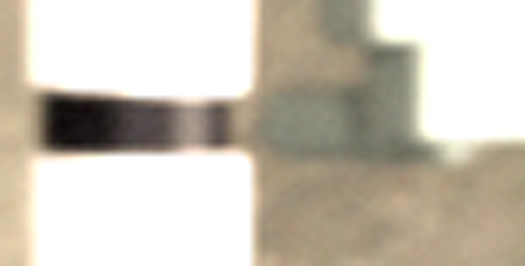

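View pics/w29.png

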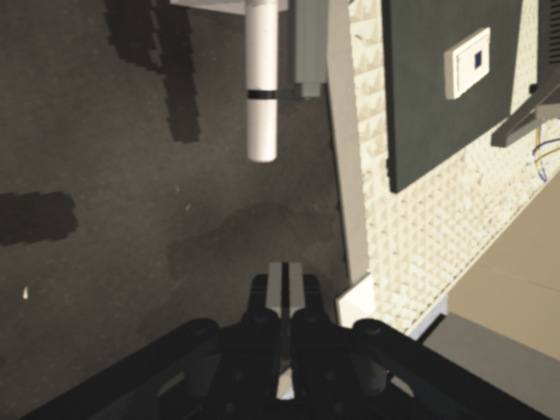

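The second view after a 19 N push is unchanged: pin centre 120 against groove 123, about 0.2 mm. The robot is clear of everything, so I'm handing in.

Run:
```python
from h import *
print(workorder.sign_off())
```

```text
the job is handed in; nothing more can be done
None
```

The rod is in the bore against what I take to be the stop, and the pointer's tip stands over the ring groove. I handed the job in at about 32 s with the robot clear of everything.

**What I did:** I took the rod from the cradle and slid it about 49 mm in, tip first, then let go. I regripped it near the grooved end, levelled it and pushed it in until it stopped hard, about 81 mm deep by the cameras. I then drew the pointer out by its knob in three steps (about 36 mm in all) and let go.

**Last checks:**
- **Pointer:** in an oblique wrist-camera view, pin and groove centres agree to about 0.2 mm. That did not change after the push test below.
- **Rod home:** a final push of about 19 N on the rod's end did not move it. During insertion I also changed the lift and pitch while pushing about 20 N. It gave about 1 mm at first, then held. The stop itself can't be seen, so "home" rests on these pushes and on the depth being within 75–95 mm.

**What failed or disagreed:**
- **Fingertips:** they reached only about as far as the TCP, not 25 mm ahead as stated. My first try at pushing the rod's end passed harmlessly over it.
- **Jam:** the second try, at about 19 N, jammed the drooping rod, so I regripped it.
- **Draw distance:** my first estimate was about 3 mm short because I had read the pin's front edge. I corrected it from later pictures.
- **Bystanders:** I never planned any contact with the bush or the bottle, but I made no final check that they hadn't moved.

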